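Load square bars in a ratchet-screwed gang clamp

ROBOT

A 6-joint arm with a two-finger parallel gripper is mounted at the origin on a cart in front of the work surface, level with it; the furniture and walls round the work are solid. World frame = base frame: x ahead of the robot, y to its left, z up, the work surface at z = 0. Lengths are in m, angles in rad, forces in N, time in s.
With the tool pointing down it reaches from about 0.375 to 0.9 m from the base axis. Payload 3.1 kg.
Tool frame: the origin (TCP) lies at the very end of the fingers, on their centre line; the grasp point (between the pads) lies 19 mm behind it; z points along the fingers, y is the line along which they close (so a half turn about z gives the same grasp; the last joint's range is limited). The gripper opens to 87 mm and grips with 3 to 60 N. Pads are 19 mm wide; open, the fingers measure 117 mm over their backs; the gripper's body (75 mm by 190 mm) begins 51 mm behind the grasp point.
Start: joints at [-1.401, 0.527, 1.433, -0, 1.181, -0.178], TCP at [0.214, -0.587, 0.223] pointing down, gripper open.
Joint ranges: [-3.08, 3.08], [-0.75, 2.2], [0.22, 2.44], [-1.43, 4.57], [0, 2.65], [-2.85, 2.85]. Speed limits (rad/s): [2.79, 2.79, 3.14, 3.14, 3.14, 3.14].

INTERFACE

Orientations are given as a unit quaternion [x, y, z, w].
In Python, from rig import robot gives the robot as it stands. The module is installed in compiled form; this text tells all that it offers.
- The arm moves only by the tool servo_tool, never from a script. Its argument "rows" is one flat list of numbers, 5 for each row, row after row: the closure, from -1 (fully open) to 1 (shut), so that 0 is half open, then the shift along the tool's x, y, z in m, then the turn about the tool's z in degrees. A call has 1 to 5 rows; each row shifts and turns the commanded pose from where the row before left it, along the tool's axes as they then stand; what a row does not reach is not made up. A row lasts 1/12 s, in which the tool goes at most 41.7 mm and 7.16 degrees, less where a joint would pass 70% of its speed; a pose out of reach is approached as far as the arm can. A call with a gripper value outside its range is refused whole. The fingers move at their own pace and stop on an object; "newtons" is the grip in N (left out, the last holds). Time passes only in rows, so rows that do not move let the fingers close. It gives the time, the measured TCP pose, the force, the opening and the grip force at its end, in the units of the state.
- robot.get_obs(): the state, without advancing time (a new reading comes with each control period).
- robot.camera(name): name is "scene" or "side" or "wrist"; returns a dict with "pixels" (400x640x3 uint8, red, green, blue), "intrinsics" (3x3 intrinsics, pixels), "rvec" (rotation vector, rad) and "tvec" (3), from world to camera coordinates, as OpenCV has them; the wrist camera has in their place "mount" (4x4, takes a point from camera to tool coordinates, whose origin is the TCP and whose axes are the flange's). Camera axes: x right, y down, z forward; pixel columns grow to the right and rows downward; lengths in m; the calibration is good to about 2 mm. A picture is of the moment at which its call begins: read the wrist's pose just before it. There is no depth.
- robot.hand_in(): hands the job in; it is judged then, once.
Trained networks look in a picture, given as the dict that the camera call returned (one of the last four; its "shot" number tells which), for a name from the list of things; names that differ only in an ending like _2 or _b are one class to them, and where a whole thing is asked for, a point or a joint stands for the part that bears it (a point fixed in the world has none). Each returns a list of dicts, best first, with "score" (0 to 1); they miss things now and then, are a little off and sometimes report something else, mostly with a low value. They report only what shows in the picture. A call takes as long as a camera call.
- robot.spot_in(picture, query): "at" ([x, y, z] in m, in world coordinates, good to about 4 mm: the middle of the surface that is visible of it).
- robot.outline_of(picture, query): "region" (400x640 bool, what is visible of it).
- robot.place_of(picture, query): "at" ([x, y, z] in m, in world coordinates, good to about 4 mm: a listed point, or the origin of a listed thing).
The state is a dict: "time": time; "q": joint angles; "joint_velocities": joint speeds; "joint_torque": joint torques, N m; "position": TCP position; "tool_rot": TCP orientation; "ft_force": force on the tool from outside, world axes, zero at the start; "moment": the same for the moment, N m; "grip_width": finger opening in m; "grip_force": force on a finger pad.
Only numpy, scipy, OpenCV 4.12 (cv2) and the standard library are available. Lean on these libraries where they do the work, as an engineer would, in place of code of your own. Each camera call takes 0.05 s, during which the arm holds its last target. There are 200 camera calls.

TASK

Load the bar clamp on the bench for filing. It was left screwed shut: flip the reversing lever on its ratchet to loosen and work the handle to and fro until the jaw is wound fully up; slide each of the loose square aluminium bars along a lane of its own, under the jaw, until its end butts against the stop at the back; then flip the lever to tighten and ratchet the jaw fully home on the bars. Leave the oil can, the tape roll and the try square where they stand.

Things in the scene. Friction and masses are not known exactly. Their poses are not given: they have to be found in the camera images.
- clamp: bar clamp screwed to the bench: grey cast bed, top 12 mm above the bench, three parallel lanes, a yoke across them, a steel stop plate at the far end. Origin on the bench; x along the lanes to the stop, y left, z up. In mm: bed x -125..105, y -108..108, plain and open for x < -14. A bar against the stop has its centre at x 10, z 22; the near part of it (x < -14) stays clear for fingers
- lane_0 (a point): middle of the left lane's floor at the stop face (x 90, y 55 mm of the clamp, 12 mm above the bench; the stop's top is 47 mm above it). Lanes are 24 mm wide, between dividers 13 mm high at x 0..30 and 78..90 mm of the clamp, each with a flared mouth, 40 mm wide, that starts 14 mm before it
- lane_1 (a point): the same point of the middle lane (y 0)
- lane_2 (a point): the same point of the right lane (y -55 mm)
- yoke (a point): middle of the yoke's top, on the screw's axis: x 55, y 0 of the clamp, 94 mm above the bench. Its crossbeam (34 mm deep, 204 mm wide, underside 75 mm high) stands on posts at y +-92 mm. The ratchet head, 74 mm across, sits on it; the threaded spindle comes out of its top, up to 145 mm above the bench with the jaw up
- screw (a joint): turn of the screw, rad: 0 = jaw fully up, 3.2 = fully home (stops at both), growing clockwise from above. Only the ratchet turns it; stiff (0.35 N m), stays where left. The jaw sinks 5 mm per rad: its face is 12.5 mm above a bar lying in a lane at 0, meets it at 2.5, and springs press beyond that (13 N in all at 3.2). A bar passes under it only below about 2.3
- jaw_face (a point): middle of the rubber underside of the jaw, a bar 148 mm wide and 26 mm deep that lies across all lanes under the yoke; 44.5 mm above the bench fully up, 28.5 mm fully home with no bar under it
- ratchet (a joint): swing of the ratchet handle about the screw's axis, rad, -0.1 to 1.3 between stops: 0 = pointing to the clamp's -y (right), growing clockwise from above (its end comes towards the robot); stays where left (0.15 N m). A stroke to the selected side turns the screw along, the way back slips over teeth 0.35 rad apart (so up to 0.35 rad of a stroke is lost). It locks when the screw is at its stop
- handle_grip (a point): on the axis of the handle's black grip, 155 mm from the screw's axis, 105 mm above the bench; the grip is round, 23 mm thick, from 120 to 195 mm from the axis. x points along the handle away from the screw, z up
- pawl (a joint): reversing lever on the ratchet head, hinged 44 mm from the screw's axis, rad; it snaps over to either side (0.6 N at its tip) and leans to the side to which the handle drives. Positive (0.27 to 0.5, tip clockwise of the handle): tightens on clockwise strokes. Negative (-0.27 to -0.5): loosens on anticlockwise strokes. It trembles as the ratchet slips
- pawl_tip (a point): on the lever's upright thumb piece (13 x 10 mm, from 117 to 143 mm above the bench; the head under it is 117 mm high, the handle's shank 114 mm), 136 mm above the bench, 41 mm from the lever's hinge, about 83 mm from the screw's axis. x points along the lever, z up
- bar_0: square aluminium bar 160 x 20 x 20 mm, about 0.18 kg, lying on the bench; origin at its centre, x along it; its two ends and four sides are alike
- bar_1: another such bar
- bar_2: another such bar (two or all three are there)
- oil_can: red oil can, 65 mm across, 174 mm high with its spout, standing; origin under its middle. To be left alone
- tape_roll: roll of masking tape, 84 mm across, 19 mm high; origin under its middle. To be left alone
- try_square: engineer's square, blade 120 mm, stock 75 mm, 15 mm high, lying flat; origin under its middle. To be left alone

How it is judged:
By the outcome, as a careful person would: the job done as asked, in the order asked, and still so for the second after the job is handed in, with the robot touching nothing.
Of bar_0, bar_1, bar_2 only 2 to 3 are there at a start; the rules pass over those that are not, and their reading is None.
At some moment in a run one of bar_0, bar_1, bar_2 may be knocked a few centimetres aside while the robot is not near it.
Once in a run the grip may slacken for a moment while it holds something.
It also fails if it takes over 210 s, if anything falls off the work surface, if the arm or the gripper's body presses on something with over 40 N, if the wrist force passes 120 N, or if a joint passes its speed limit or range.

## Working session

There is one attempt and no reset: what is moved stays moved. The work goes in short steps, Python scripts to look and compute and a tool call to move; the robot and the scene stay as the last step left them, time stands still between calls to the robot, and variables do not carry over. Pictures are saved under pics/ and viewed, at most 14 in all, crops included, and the job is handed in when it is done.

Besides the shell and the picture viewer there is one more tool, called after "Emit:" in YAML: its name, and indented under it one key for each argument. servo_tool: Moves the arm, as the interface text tells. Its arguments: {"type":"object","properties":{"rows":{"type":"array","items":{"type":"number"}},"newtons":{"type":"number"}},"required":["rows"]}

```bash
mkdir -p pics; cat > h.py <<'E'
import numpy as np, cv2
from rig import robot
from scipy.spatial.transform import Rotation as R
def save(p,n): cv2.imwrite('pics/'+n+'.png',p['pixels'][:,:,::-1])
E
python3 - <<'E'
from h import *
o=robot.get_obs(); print(o['position'],o['tool_rot'],o['ft_force'],o['grip_width'])
print(R.from_quat(o['tool_rot']).as_matrix().round(3))
for c in ['scene','side']:
    p=robot.camera(c); save(p,c+'0')
    for q in ['clamp','lane_0','lane_1','lane_2','yoke','jaw_face','handle_grip','pawl_tip','bar_0','oil_can','tape_roll','try_square']:
        print(c,q,[(np.round(d['at'],3).tolist(),round(d['score'],2)) for d in robot.place_of(p,q)][:4])
E
```

```text
[ 0.21350925 -0.58662286  0.22155169] [ 9.84828489e-01  1.73527046e-01  2.73276463e-06 -1.10067622e-03] [-0.45177409 -0.17984488 -0.548549  ] 0.08713945330508038
[[ 0.94   0.342 -0.   ]
 [ 0.342 -0.94   0.002]
 [ 0.    -0.002 -1.   ]]
scene clamp [([0.681, 0.032, 0.013], 0.7), ([0.579, -0.015, 0.002], 0.68)]
scene lane_0 [([0.67, -0.025, 0.009], 0.82), ([0.676, 0.03, 0.015], 0.78), ([0.67, -0.075, 0.011], 0.75), ([0.5, 0.265, 0.014], 0.22)]
scene lane_1 [([0.67, -0.025, 0.009], 0.82), ([0.676, 0.03, 0.015], 0.78), ([0.67, -0.075, 0.011], 0.75), ([0.5, 0.265, 0.014], 0.22)]
scene lane_2 [([0.67, -0.025, 0.009], 0.82), ([0.676, 0.03, 0.015], 0.78), ([0.67, -0.075, 0.011], 0.75), ([0.5, 0.265, 0.014], 0.22)]
scene yoke [([0.633, -0.02, 0.094], 0.71), ([0.577, -0.017, 0.002], 0.38)]
scene jaw_face [([0.576, -0.016, 0.003], 0.37)]
scene handle_grip [([0.562, -0.153, 0.107], 0.66)]
scene pawl_tip [([0.581, -0.081, 0.138], 0.6)]
scene bar_0 [([0.518, -0.304, 0.011], 0.53)]
scene oil_can [([0.674, 0.243, -0.002], 0.6), ([0.517, -0.304, 0.011], 0.45)]
scene tape_roll [([0.659, -0.307, 0.003],
[... 276 characters left out ...]
lane_1 [([0.664, -0.08, 0.013], 0.96), ([0.677, 0.029, 0.012], 0.69), ([0.676, -0.023, 0.013], 0.63), ([0.472, 0.514, 0.001], 0.26)]
side lane_2 [([0.664, -0.08, 0.013], 0.96), ([0.677, 0.029, 0.012], 0.69), ([0.676, -0.023, 0.013], 0.63), ([0.472, 0.514, 0.001], 0.26)]
side yoke [([0.637, -0.017, 0.091], 0.61)]
side jaw_face [([0.676, 0.029, 0.013], 0.41)]
side handle_grip [([0.565, -0.159, 0.104], 0.92)]
side pawl_tip [([0.517, -0.302, 0.011], 0.7), ([0.586, -0.08, 0.136], 0.55)]
side bar_0 [([0.519, -0.303, 0.007], 0.58), ([0.504, 0.271, 0.008], 0.53)]
side oil_can [([0.666, 0.244, -0.001], 0.64)]
side tape_roll [([0.66, -0.302, 0.0], 0.92)]
side try_square [([0.676, 0.028, 0.012], 0.21)]
```

View pics/scene0.png

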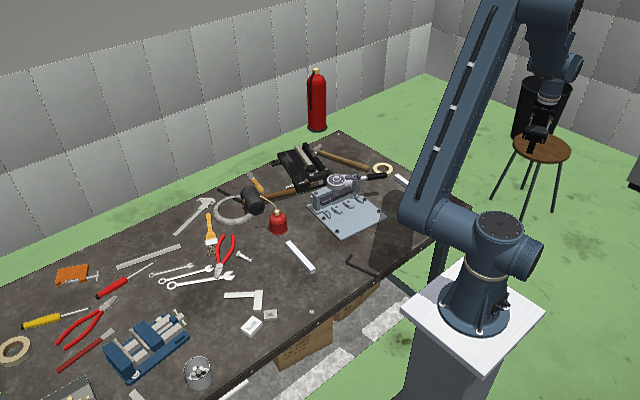

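View pics/side0.png

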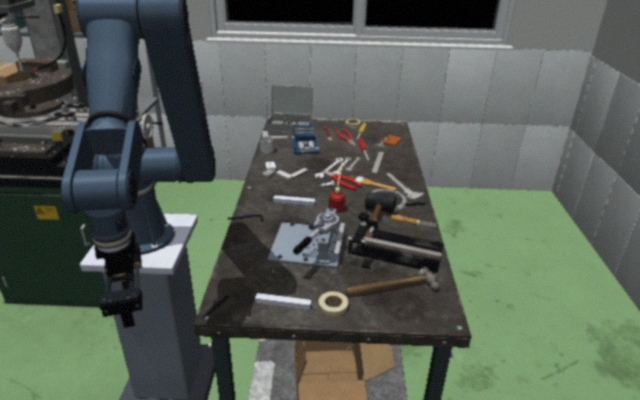

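The scene picture shows two bars, near pixels (300,255) and (401,179), with the clamp between them around (340,205). The side view shows the same two bars at (293,199) and (283,300). The handle points right and towards the robot, and the lever is set to tighten. I'll move the wrist camera over the clamp next.

Emit:
servo_tool:
  rows: [-1,0.028,-0.024,-0.009,0,-1,0.028,-0.024,-0.009,0,-1,0.028,-0.024,-0.009,0,-1,0.028,-0.024,-0.009,0,-1,0.028,-0.024,-0.009,0]

```text
time: 1.72
position: [0.3047, -0.4252, 0.2679]
tool_rot: [0.985, 0.173, 0.0, -0.0]
ft_force: [0.0, -0.9, 0.5]
grip_width: 0.0871
grip_force: 0.0
```

Emit:
servo_tool:
  rows: [-1,0.028,-0.024,-0.009,0,-1,0.028,-0.024,-0.009,0,-1,0.028,-0.024,-0.009,0,-1,0.028,-0.024,-0.009,0,-1,0.028,-0.024,-0.009,0]

```text
time: 2.13
position: [0.3953, -0.2644, 0.3132]
tool_rot: [0.985, 0.173, 0.0, 0.0]
ft_force: [-0.6, -0.1, -0.2]
grip_width: 0.0873
grip_force: 0.0
```

Emit:
servo_tool:
  rows: [-1,0.028,-0.024,-0.009,0,-1,0.028,-0.024,-0.009,0,-1,0.028,-0.024,-0.009,0,-1,0.028,-0.024,-0.009,0,-1,0,0,0,-7]

```text
time: 2.55
position: [0.4703, -0.1325, 0.3507]
tool_rot: [0.972, 0.237, 0.003, 0.0]
ft_force: [-0.9, 0.5, -0.3]
grip_width: 0.087
grip_force: 0.0
```

Emit:
servo_tool:
  rows: [-1,0,0,0,-7,-1,0,0,0,-7,-1,0,0,0,-7,-1,0,0,0,-7,-1,0,0,0,-7]

```text
time: 2.97
position: [0.4672, -0.1374, 0.3487]
tool_rot: [0.856, 0.518, 0.0, 0.0]
ft_force: [0.2, 0.3, -0.9]
grip_width: 0.087
grip_force: 0.0
```

```bash
cat >> h.py <<'E'
import sys
def pose():
    o=robot.get_obs(); M=R.from_quat(o['tool_rot']).as_matrix()
    return np.array(o['position']),M,np.degrees(np.arctan2(M[1,0],M[0,0])),o
def to(x,y,z,yaw=None):
    p,M,yw,o=pose(); d=M.T@(np.array([x,y,z])-p)
    print('shift mm',(d*1000).round(1),'turn',None if yaw is None else round((yw-yaw+180)%360-180,1))
def st():
    p,M,y,o=pose(); print('t',round(o['time'],2),p.round(4),'yaw',round(y,2),'F',np.round(o['ft_force'],1),'w',round(o['grip_width'],4),'gf',round(o['grip_force'],1))
def look(c,qs,name=None):
    p=robot.camera(c)
    if name: save(p,name)
    for q in qs: print(c,q,[(np.round(d['at'],4).tolist(),round(d['score'],2)) for d in robot.place_of(p,q)][:4])
    return p
E
python3 - <<'E'
from h import *
st(); look('wrist',['clamp','lane_0','yoke','handle_grip','pawl_tip','bar_0'],'w0')
E
```

```text
t 2.97 [ 0.4672 -0.1374  0.3487] yaw 62.35 F [ 0.2  0.3 -0.9] w 0.087 gf 0.0
wrist clamp [([0.583, -0.0142, -0.0014], 0.67)]
wrist lane_0 [([0.6661, -0.0768, 0.0121], 0.56)]
wrist yoke [([0.6405, -0.0221, 0.0941], 0.57)]
wrist handle_grip [([0.5631, -0.1544, 0.1051], 0.83)]
wrist pawl_tip [([0.5832, -0.0782, 0.1372], 0.88)]
wrist bar_0 [([0.5185, -0.3047, 0.0145], 0.71)]
```

View pics/w0.png

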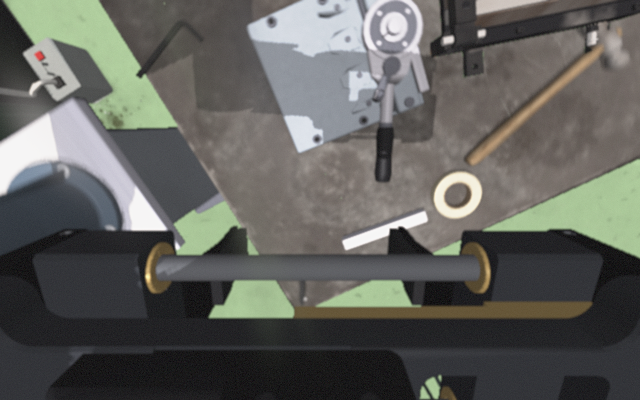

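The wrist view shows the near edge of the bed from (249,30) to (301,152), the spindle at (393,24), the grip at (384,155), and the right-hand bar from (344,244) to (427,214).

```bash
cat >> h.py <<'E'
def cam(p,P=None):
    """world-from-camera R,t"""
    if 'mount' in p:
        pos,M,_,_=P; m=np.array(p['mount']); return M@m[:3,:3], pos+M@m[:3,3]
    Rm=cv2.Rodrigues(np.array(p['rvec'],float))[0]; return Rm.T,-Rm.T@np.array(p['tvec']).ravel()
def ray(p,P,uv,z):
    Rw,t=cam(p,P); d=Rw@np.linalg.inv(p['intrinsics'])@[uv[0],uv[1],1]
    return (t+d*(z-t[2])/d[2])[:2]
def bars(c):
    P=pose(); p=robot.camera(c)
    for d in robot.outline_of(p,'bar_0'):
        m=d['region'].astype(np.uint8)
        pts=np.argwhere(m)[:,::-1]
        if len(pts)<30: continue
        w=np.array([ray(p,P,q,0.02) for q in pts],np.float32)
        (cx,cy),(a,b),an=cv2.minAreaRect((w*1000).astype(np.float32))
        if a<b: an+=90
        print(c,'bar',round(d['score'],2),'c',round(cx,1),round(cy,1),'size',round(a),round(b),'yaw',round((an+90)%180-90,1))
E
python3 - <<'E'
from h import *
P=pose(); p=robot.camera('wrist')
a,b=ray(p,P,(249,30),.012),ray(p,P,(301,152),.012); print('corners',a,b,'yaw',np.degrees(np.arctan2(*(a-b)[:1],(a-b)[1])),np.linalg.norm(a-b))
print('spindle',ray(p,P,(393,24),.129)); print('grip end',ray(p,P,(382,180),.105),ray(p,P,(386,128),.105))
bars('wrist');bars('scene');bars('side')
E
```

```text
corners [0.47138228 0.09892691] [ 0.45113758 -0.10619421] yaw 5.636627168770414 0.20611773891444926
spindle [ 0.63383721 -0.01778089]
grip end [ 0.54506537 -0.19181736] [ 0.58090138 -0.12727143]
wrist bar 0.94 c 517.8 -302.2 size 30 163 yaw -7.7
wrist bar 0.3 c 619.0 -95.9 size 281 93 yaw 61.9
scene bar 0.52 c 494.0 272.2 size 32 171 yaw -6.2
side bar 0.91 c 520.7 -314.1 size 42 160 yaw -9.9
side bar 0.62 c 503.8 252.9 size 49 162 yaw -5.1
```

Emit:
servo_tool:
  rows: [1,0.034,0.0136,0,0,1,0.034,0.0136,0,0,1,0.034,0.0136,0,0,1,0,0,0.038,0,1,0,0,0.038,0]

```text
time: 4.08
position: [0.5548, -0.0659, 0.2739]
tool_rot: [0.856, 0.516, 0.003, 0.003]
ft_force: [-1.1, -0.9, -1.8]
grip_width: 0.0616
grip_force: 0.0
```

Emit:
servo_tool:
  rows: [1,0,0,0.038,0,1,0,0,0.03,0,1,0,0,0.02,0,1,0,0,0.01,0,1,0,0,0,0]

```text
time: 4.5
position: [0.5497, -0.0663, 0.1722]
tool_rot: [0.857, 0.515, -0.002, -0.002]
ft_force: [0.3, 0.5, 0.0]
grip_width: 0.0284
grip_force: 0.0
```

```bash
python3 - <<'E'
from h import *
st(); look('wrist',['yoke','handle_grip','pawl_tip'],'w1');look('scene',['yoke','handle_grip','pawl_tip'])
E
```

```text
t 4.5 [ 0.5497 -0.0663  0.1722] yaw 61.98 F [0.3 0.5 0. ] w 0.0284 gf 0.0
wrist yoke [([0.6388, -0.0186, 0.0928], 0.89)]
wrist handle_grip []
wrist pawl_tip [([0.5836, -0.0796, 0.139], 0.72)]
scene yoke [([0.6386, -0.0182, 0.0912], 0.89)]
scene handle_grip [([0.5644, -0.1511, 0.1044], 0.76)]
scene pawl_tip [([0.5794, -0.082, 0.1341], 0.65)]
```

View pics/w1.png

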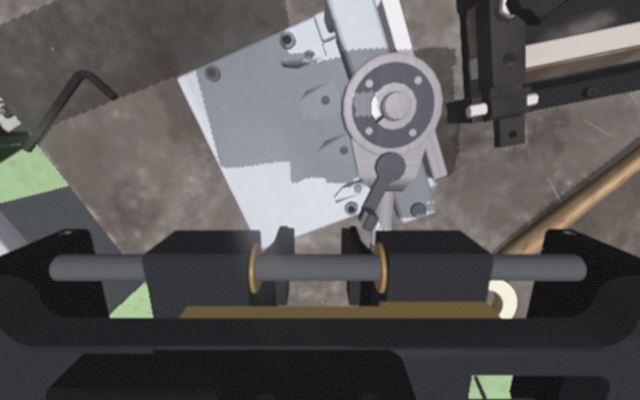

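The view shows the pawl lever leaning from its hinge at (390,165) to its tip at (370,215). The closing fingers are beside it on the clockwise side and the ratchet head is at (393,105).

Emit:
servo_tool:
  rows: [1,0,0,0,0,1,0,0,0,0,1,0,0,0.02,0,1,0,0,0.02,0,1,0,0,0.008,0]

```text
time: 5.32
position: [0.5498, -0.0663, 0.1248]
tool_rot: [0.857, 0.515, -0.001, -0.001]
ft_force: [-0.6, 0.0, 0.7]
grip_width: 0.0005
grip_force: 0.0
```

Emit:
servo_tool:
  rows: [1,0,0,0,0,1,0,0.01,0,0,1,0,0.01,0,0,1,0,0.01,0,0,1,0,0.005,0,0]

```text
time: 5.73
position: [0.585, -0.0847, 0.1277]
tool_rot: [0.857, 0.515, 0.001, 0.002]
ft_force: [0.1, -0.6, 0.3]
grip_width: 0.0006
grip_force: 0.1
```

Emit:
servo_tool:
  rows: [1,0,0.005,0,0,1,0,0.005,0,0,1,0,0,0,0,1,0,0,0,0]

```text
time: 6.07
position: [0.591, -0.0879, 0.1266]
tool_rot: [0.857, 0.515, 0.0, 0.0]
ft_force: [0.1, 0.5, -0.0]
grip_width: 0.0004
grip_force: 0.0
```

```bash
python3 - <<'E'
from h import *
st(); look('wrist',['yoke','handle_grip','pawl_tip'],'w2');look('scene',['handle_grip','pawl_tip'])
E
```

```text
t 6.07 [ 0.591  -0.0879  0.1266] yaw 61.98 F [ 0.1  0.5 -0. ] w 0.0004 gf 0.0
wrist yoke [([0.6399, -0.0205, 0.091], 0.62)]
wrist handle_grip []
wrist pawl_tip []
scene handle_grip [([0.5605, -0.1535, 0.1047], 0.78)]
scene pawl_tip [([0.6095, -0.0972, 0.1351], 0.53), ([0.6722, 0.2444, -0.0024], 0.53)]
```

View pics/w2.png

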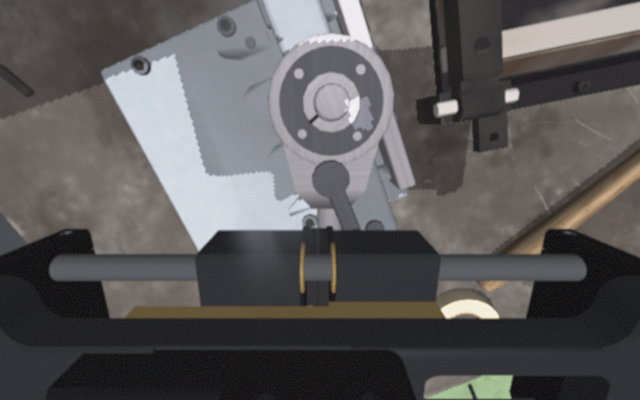

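The lever has flipped: in the picture it runs from (330,180) to the right, to about (350,225). Next I'll take the handle grip.

Emit:
servo_tool:
  rows: [0,0,-0.01,0,0,0,0,0,-0.02,0,0,0,0,-0.022,0,0,-0.036,0.008,0,0,0,-0.036,0.0075,0,0]

```text
time: 6.83
position: [0.5624, -0.1529, 0.1702]
tool_rot: [0.856, 0.517, 0.001, 0.001]
ft_force: [-0.2, -0.1, 0.7]
grip_width: 0.0257
grip_force: 0.0
```

Emit:
servo_tool:
  rows: [0,0,0,0,0,0,0,0,0,0,0,0,0,0.035,0,0,0,0,0.03,0,0,0,0,0.016,0]

```text
time: 7.25
position: [0.5597, -0.1517, 0.0848]
tool_rot: [0.857, 0.515, -0.001, -0.002]
ft_force: [0.2, -0.7, 1.0]
grip_width: 0.0431
grip_force: 0.0
```

Emit:
servo_tool:
  rows: [1,0,0,0,0,1,0,0,0,0,1,0,0,0,0,1,0,0,0,0,1,0,0,0,0]
  newtons: 25

```text
time: 7.67
position: [0.5634, -0.1542, 0.0891]
tool_rot: [0.857, 0.515, 0.001, 0.002]
ft_force: [0.4, -0.0, 1.7]
grip_width: 0.0224
grip_force: 25.0
```

```bash
python3 - <<'E'
from h import *
st(); look('scene',['handle_grip','pawl_tip']); look('side',['handle_grip','pawl_tip'])
E
```

```text
t 7.67 [ 0.5634 -0.1542  0.0891] yaw 61.99 F [ 0.4 -0.   1.7] w 0.0224 gf 25.0
scene handle_grip [([0.5592, -0.1495, 0.1057], 0.94)]
scene pawl_tip [([0.6085, -0.0975, 0.1345], 0.45)]
side handle_grip [([0.5632, -0.161, 0.1055], 0.55)]
side pawl_tip []
```

Emit:
servo_tool:
  rows: [1,0.0006,0.0134,0,-5,1,0.0006,0.0134,0,-5,1,0.0006,0.0134,0,-5,1,0.0006,0.0134,0,-5,1,0.0006,0.0134,0,-5]

```text
time: 8.38
position: [0.6262, -0.1723, 0.089]
tool_rot: [0.724, 0.689, -0.0, 0.0]
ft_force: [-2.0, 0.1, 7.3]
grip_width: 0.0222
grip_force: 25.1
```

Emit:
servo_tool:
  rows: [1,0,0,0,0]

```text
time: 8.47
position: [0.6283, -0.1725, 0.089]
tool_rot: [0.725, 0.689, 0.001, 0.001]
ft_force: [-0.7, 0.0, 9.3]
grip_width: 0.0222
grip_force: 25.0
```

```bash
python3 - <<'E'
from h import *
st(); look('scene',['handle_grip','pawl_tip']); look('side',['handle_grip','pawl_tip','jaw_face'],'s1')
E
```

```text
t 8.47 [ 0.6283 -0.1725  0.089 ] yaw 87.14 F [-0.7  0.   9.3] w 0.0222 gf 25.0
scene handle_grip [([0.6291, -0.1695, 0.1043], 0.82)]
scene pawl_tip [([0.6528, -0.1004, 0.1356], 0.6)]
side handle_grip [([0.6253, -0.1761, 0.1052], 0.54), ([0.6748, -0.0217, 0.0166], 0.47)]
side pawl_tip [([0.4723, 0.5133, 0.0002], 0.32)]
side jaw_face [([0.5168, -0.3031, 0.0081], 0.19)]
```

Emit:
servo_tool:
  rows: [1,0.0006,-0.0134,-0.003,5,1,0.0006,-0.0134,0,5,1,0.0006,-0.0134,0,5,1,0.0006,-0.0134,0,5,1,0.0006,-0.0134,0,5]

```text
time: 9.23
position: [0.5611, -0.153, 0.0892]
tool_rot: [0.859, 0.512, 0.001, -0.001]
ft_force: [5.7, 2.9, -8.5]
grip_width: 0.0223
grip_force: 25.1
```

Emit:
servo_tool:
  rows: [1,0.0006,-0.0134,0,5,1,0.0006,-0.0134,0,5,1,0.0006,-0.0134,0,5,1,0.0006,-0.0134,0,5,1,0.0006,-0.0134,0,5]

```text
time: 9.65
position: [0.5121, -0.1095, 0.0893]
tool_rot: [0.949, 0.314, 0.002, -0.0]
ft_force: [9.7, 4.7, -13.9]
grip_width: 0.0219
grip_force: 25.0
```

Emit:
servo_tool:
  rows: [1,0.0006,-0.0134,0,5,1,0.0006,-0.0134,0,5,1,0.0006,-0.0134,0,5,1,0.0006,-0.0134,0,5,1,0,0,0,0]

```text
time: 10.07
position: [0.4885, -0.0611, 0.0893]
tool_rot: [0.989, 0.146, 0.002, -0.0]
ft_force: [7.4, 1.8, -15.9]
grip_width: 0.0222
grip_force: 25.1
```

```bash
python3 - <<'E'
from h import *
st(); look('scene',['handle_grip','pawl_tip','clamp']); p=look('wrist',['yoke','pawl_tip'],'w3')
cr=p['pixels']; 
E
```

```text
t 10.07 [ 0.4885 -0.0611  0.0893] yaw 16.75 F [  7.4   1.8 -15.9] w 0.0222 gf 25.1
scene handle_grip [([0.486, -0.0595, 0.1052], 0.77), ([0.6661, -0.0787, 0.01], 0.18)]
scene pawl_tip [([0.6667, -0.0771, 0.0104], 0.24)]
scene clamp [([0.5788, -0.0169, -0.0], 0.69), ([0.6669, -0.0755, 0.0101], 0.67)]
wrist yoke []
wrist pawl_tip [([0.5585, -0.0516, 0.1401], 0.77)]
```

View pics/w3.png

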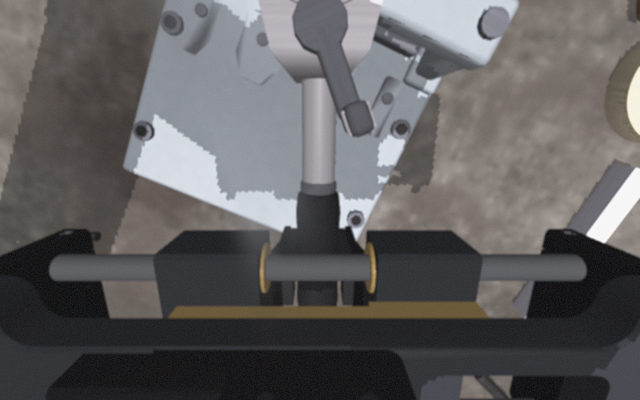

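The handle is now pointing towards the robot in line with the tool, and the lever, from (320,20) to (357,118), is still on the loosen side.

Emit:
servo_tool:
  rows: [1,0.0016,0.0134,0.0018,-5,1,0.0006,0.0134,0,-5,1,0.0006,0.0134,0,-5,1,0.0006,0.0134,0,-5,1,0.0006,0.0134,0,-5]

```text
time: 10.83
position: [0.5193, -0.1213, 0.0902]
tool_rot: [0.933, 0.36, -0.001, -0.001]
ft_force: [-2.8, 0.6, 8.9]
grip_width: 0.0219
grip_force: 25.1
```

Emit:
servo_tool:
  rows: [1,0.0006,0.0134,0,-5,1,0.0006,0.0134,0,-5,1,0.0006,0.0134,0,-5,1,0.0006,0.0134,0,-5,1,0.0006,0.0134,0,-5]

```text
time: 11.25
position: [0.5737, -0.1612, 0.0903]
tool_rot: [0.833, 0.553, -0.002, 0.0]
ft_force: [-3.3, -3.0, 7.3]
grip_width: 0.0222
grip_force: 25.1
```

Emit:
servo_tool:
  rows: [1,0.0006,0.0134,0,-5,1,0.0006,0.0134,0,-5,1,0.0006,0.0134,0,-5,1,0.0006,0.0134,0,-5,1,0,0,0,0]

```text
time: 11.67
position: [0.6286, -0.1743, 0.0903]
tool_rot: [0.725, 0.689, -0.001, 0.002]
ft_force: [-1.5, -6.0, 6.7]
grip_width: 0.0222
grip_force: 25.0
```

Emit:
servo_tool:
  rows: [1,0.0006,-0.0134,0,5,1,0.0006,-0.0134,0,5,1,0.0006,-0.0134,0,5,1,0.0006,-0.0134,0,5,1,0.0006,-0.0134,0,5]

```text
time: 12.08
position: [0.562, -0.1554, 0.0902]
tool_rot: [0.859, 0.512, -0.001, 0.002]
ft_force: [-0.2, -4.0, 6.3]
grip_width: 0.0219
grip_force: 25.0
```

Emit:
servo_tool:
  rows: [1,0.0006,-0.0134,0,5,1,0.0006,-0.0134,0,5,1,0.0006,-0.0134,0,5,1,0.0006,-0.0134,0,5,1,0.0006,-0.0134,0,5]

```text
time: 12.5
position: [0.511, -0.1109, 0.0902]
tool_rot: [0.949, 0.314, -0.0, 0.001]
ft_force: [-1.2, -2.5, 8.1]
grip_width: 0.0222
grip_force: 25.0
```

Emit:
servo_tool:
  rows: [1,0.0006,-0.0134,0,5,1,0.0006,-0.0134,0,5,1,0.0006,-0.0134,0,5,1,0.0006,-0.0134,0,5,1,0,0,0,0]

```text
time: 12.92
position: [0.4866, -0.0607, 0.0902]
tool_rot: [0.989, 0.145, -0.0, -0.0]
ft_force: [-2.1, -1.8, 9.5]
grip_width: 0.0225
grip_force: 25.1
```

```bash
python3 - <<'E'
from h import *
st(); look('scene',['handle_grip','pawl_tip','jaw_face']);look('side',['jaw_face']); look('wrist',['pawl_tip'])
E
```

```text
t 12.92 [ 0.4866 -0.0607  0.0902] yaw 16.72 F [-2.1 -1.8  9.5] w 0.0225 gf 25.1
scene handle_grip [([0.4853, -0.0539, 0.1031], 0.95)]
scene pawl_tip [([0.558, -0.0565, 0.1353], 0.38), ([0.6669, -0.078, 0.0113], 0.18)]
scene jaw_face [([0.6724, 0.2436, 0.0013], 0.44)]
side jaw_face []
wrist pawl_tip []
```

Emit:
servo_tool:
  rows: [1,0.0006,0.0134,-0.0005,-5,1,0.0006,0.0134,0,-5,1,0.0006,0.0134,0,-5,1,0.0006,0.0134,0,-5,1,0.0006,0.0134,0,-5]

```text
time: 13.73
position: [0.5186, -0.1205, 0.0902]
tool_rot: [0.933, 0.359, -0.002, -0.001]
ft_force: [-3.5, -0.1, 7.7]
grip_width: 0.0222
grip_force: 25.2
```

Emit:
servo_tool:
  rows: [1,0.0006,0.0134,0,-5,1,0.0006,0.0134,0,-5,1,0.0006,0.0134,0,-5,1,0.0006,0.0134,0,-5,1,0.0006,0.0134,0,-5]

```text
time: 14.15
position: [0.5731, -0.1609, 0.0903]
tool_rot: [0.833, 0.553, -0.002, -0.0]
ft_force: [-4.4, -4.4, 6.0]
grip_width: 0.0222
grip_force: 25.1
```

```bash
python3 - <<'E'
from h import *
st(); p=look('wrist',['pawl_tip','yoke'],'w4')
p=robot.camera('side'); Rw,t=cam(p); K=p['intrinsics']
w=np.array([.635,-.018,.06]); c=K@(Rw.T@(w-t)); u,v=(c[:2]/c[2]).astype(int); print(u,v,c[2])
cr=p['pixels'][v-40:v+40,u-50:u+50]; cv2.imwrite('pics/s2.png',cv2.resize(cr[:,:,::-1],(700,560),interpolation=cv2.INTER_CUBIC))
E
```

```text
t 14.15 [ 0.5731 -0.1609  0.0903] yaw 67.09 F [-4.4 -4.4  6. ] w 0.0222 gf 25.1
wrist pawl_tip [([0.6203, -0.0941, 0.1381], 0.63)]
wrist yoke []
326 232 1.6509263809637709
```

View pics/s2.png

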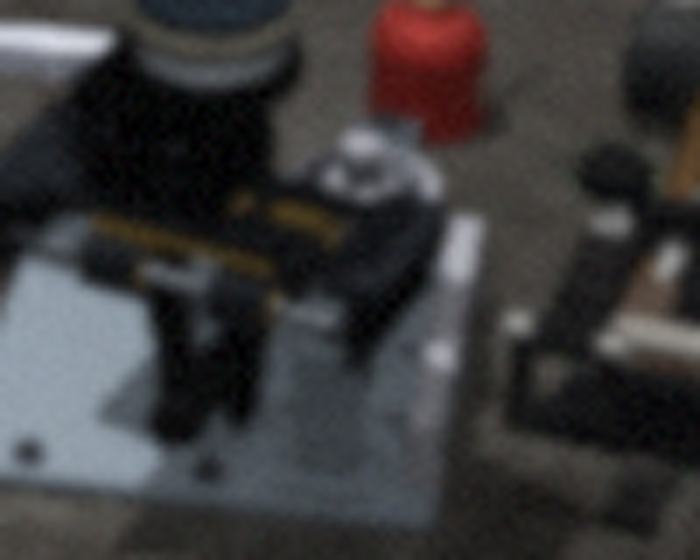

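The crop shows the gripper on the handle, but the jaw is too blurred to read. I'll judge the jaw position by force on the strokes instead.

Emit:
servo_tool:
  rows: [1,0.0004,0.0107,0,-4,1,0.0004,0.0107,0,-4,1,0.0004,0.0107,0,-4]

```text
time: 14.6
position: [0.6042, -0.171, 0.0903]
tool_rot: [0.771, 0.636, -0.002, 0.001]
ft_force: [-3.5, -6.6, 5.1]
grip_width: 0.022
grip_force: 25.1
```

Emit:
servo_tool:
  rows: [1,0.0004,0.0107,0,-4,1,0.0004,0.0107,0,-4,1,0,0,0,0]

```text
time: 14.85
position: [0.6279, -0.1742, 0.0903]
tool_rot: [0.725, 0.689, -0.002, 0.002]
ft_force: [-0.8, -7.2, 4.6]
grip_width: 0.0219
grip_force: 25.0
```

Emit:
servo_tool:
  rows: [1,0.0006,-0.0134,0,5,1,0.0006,-0.0134,0,5,1,0.0006,-0.0134,0,5,1,0.0006,-0.0134,0,5,1,0.0006,-0.0134,0,5]

```text
time: 15.27
position: [0.5617, -0.1553, 0.0903]
tool_rot: [0.859, 0.512, -0.001, 0.002]
ft_force: [-1.7, -5.4, 3.0]
grip_width: 0.0223
grip_force: 25.0
```

Emit:
servo_tool:
  rows: [1,0.0006,-0.0134,0,5,1,0.0006,-0.0134,0,5,1,0.0006,-0.0134,0,5,1,0.0006,-0.0134,0,5,1,0.0006,-0.0134,0,5]

```text
time: 15.68
position: [0.5107, -0.1104, 0.0903]
tool_rot: [0.949, 0.314, -0.001, 0.001]
ft_force: [-1.5, -3.4, 5.6]
grip_width: 0.0221
grip_force: 25.0
```

Emit:
servo_tool:
  rows: [1,0.0006,-0.0134,0,5,1,0.0006,-0.0134,0,5,1,0.0006,-0.0134,0,5,1,0.0006,-0.0134,0,5,1,0,0,0,0]

```text
time: 16.1
position: [0.4865, -0.0603, 0.0902]
tool_rot: [0.989, 0.145, -0.001, -0.0]
ft_force: [-0.7, -2.1, 5.4]
grip_width: 0.0223
grip_force: 25.2
```

Emit:
servo_tool:
  rows: [1,0.0003,0.0067,0,-2.5,1,0.0003,0.0067,0,-2.5]

```text
time: 16.27
position: [0.491, -0.0741, 0.0902]
tool_rot: [0.982, 0.191, -0.002, -0.0]
ft_force: [-2.6, -1.8, 7.6]
grip_width: 0.0222
grip_force: 25.2
```

Emit:
servo_tool:
  rows: [1,0.0003,0.0067,0,-2.5,1,0.0003,0.0067,0,-2.5]

```text
time: 16.43
position: [0.4963, -0.0866, 0.0902]
tool_rot: [0.972, 0.233, -0.002, -0.001]
ft_force: [-5.2, -0.2, 9.9]
grip_width: 0.0224
grip_force: 25.2
```

```bash
python3 - <<'E'
from h import *
p,M,y,o=pose(); st(); print(M.T@o['ft_force'],o['moment'])
E
```

```text
t 16.43 [ 0.4963 -0.0866  0.0902] yaw 26.97 F [-5.2 -0.2  9.9] w 0.0224 gf 25.2
[-4.73529102 -2.22337933 -9.83514116] [-0.19744235  0.66978144 -0.35758877]
```

Emit:
servo_tool:
  rows: [1,0.0001,0.004,-0.0005,-1.5,1,0.0001,0.004,0,-1.5,1,0.0001,0.004,0,-1.5]

```text
time: 16.68
position: [0.5016, -0.0966, 0.0902]
tool_rot: [0.963, 0.27, -0.003, -0.002]
ft_force: [-4.1, -1.8, 6.6]
grip_width: 0.0223
grip_force: 25.2
```

Emit:
servo_tool:
  rows: [1,0.0001,0.004,0,-1.5,1,0,0,0,0]

```text
time: 16.85
position: [0.5041, -0.1007, 0.0902]
tool_rot: [0.959, 0.283, -0.003, -0.001]
ft_force: [-4.4, -2.9, 5.9]
grip_width: 0.0221
grip_force: 25.1
```

```bash
python3 - <<'E'
from h import *
p,M,y,o=pose(); st(); print(M.T@o['ft_force'],o['moment'])
E
```

```text
t 16.85 [ 0.5041 -0.1007  0.0902] yaw 32.88 F [-4.4 -2.9  5.9] w 0.0221 gf 25.1
[-5.30337449  0.04834266 -5.87798567] [-0.60293728  0.68651234 -0.25444473]
```

Emit:
servo_tool:
  rows: [1,0.0001,0.004,0,-1.5,1,0.0001,0.004,0,-1.5,1,0.0001,0.004,0,-1.5,1,0.0001,0.004,0,-1.5]

```text
time: 17.18
position: [0.5128, -0.1132, 0.0902]
tool_rot: [0.943, 0.333, -0.003, -0.002]
ft_force: [-6.9, -4.3, 6.6]
grip_width: 0.0223
grip_force: 25.3
```

Emit:
servo_tool:
  rows: [1,-0.001,0.004,0,-1.5,1,0.0001,0.004,0,-1.5,1,0.0001,0.004,0,-1.5,1,0.0001,0.004,0,-1.5,1,0.0001,0.004,0,-1.5]

```text
time: 17.6
position: [0.5263, -0.1288, 0.0902]
tool_rot: [0.919, 0.394, -0.003, -0.001]
ft_force: [-6.2, -4.5, 6.1]
grip_width: 0.0225
grip_force: 25.3
```

Emit:
servo_tool:
  rows: [1,-0.001,0.004,0,-1.5,1,0.0001,0.004,0,-1.5,1,0.0001,0.004,0,-1.5,1,0.0001,0.004,0,-1.5,1,0.0001,0.004,0,-1.5]

```text
time: 18.02
position: [0.5418, -0.1423, 0.0903]
tool_rot: [0.891, 0.453, -0.002, -0.001]
ft_force: [-3.7, -2.8, 4.8]
grip_width: 0.0221
grip_force: 25.2
```

Emit:
servo_tool:
  rows: [1,0.0001,0.004,0,-1.5,1,0.0001,0.004,0,-1.5,1,0.0001,0.004,0,-1.5,1,0.0001,0.004,0,-1.5,1,0.0001,0.004,0,-1.5]

```text
time: 18.43
position: [0.5597, -0.1541, 0.0903]
tool_rot: [0.86, 0.511, -0.002, 0.0]
ft_force: [-2.7, -6.0, 3.2]
grip_width: 0.0223
grip_force: 25.1
```

Emit:
servo_tool:
  rows: [1,0.0001,0.004,0,-1.5,1,0.0001,0.004,0,-1.5,1,0.0001,0.004,0,-1.5,1,0.0001,0.004,0,-1.5,1,0.0001,0.004,0,-1.5]

```text
time: 18.85
position: [0.5782, -0.1631, 0.0903]
tool_rot: [0.824, 0.566, -0.002, 0.001]
ft_force: [-2.7, -8.7, 2.3]
grip_width: 0.0222
grip_force: 25.1
```

Emit:
servo_tool:
  rows: [1,-0.001,0.004,0,-1.5,1,0.0001,0.004,0,-1.5,1,0.0001,0.004,0,-1.5,1,0.0001,0.004,0,-1.5,1,0.0001,0.004,0,-1.5]

```text
time: 19.27
position: [0.5959, -0.1691, 0.0903]
tool_rot: [0.786, 0.618, -0.002, -0.0]
ft_force: [-4.7, -5.8, 4.5]
grip_width: 0.0222
grip_force: 25.3
```

Emit:
servo_tool:
  rows: [1,0.0001,0.004,0,-1.5,1,0.0001,0.004,0,-1.5,1,0.0001,0.004,0,-1.5,1,0.0001,0.004,0,-1.5,1,0.0001,0.004,0,-1.5]

```text
time: 19.68
position: [0.6176, -0.1733, 0.0904]
tool_rot: [0.744, 0.669, -0.002, 0.002]
ft_force: [0.0, -6.9, 0.6]
grip_width: 0.0224
grip_force: 25.1
```

Emit:
servo_tool:
  rows: [1,0.0006,-0.0134,0,5,1,0.0006,-0.0134,0,5,1,0.0006,-0.0134,0,5,1,0.0006,-0.0134,0,5,1,0.0006,-0.0134,0,5]

```text
time: 20.1
position: [0.5539, -0.1507, 0.0903]
tool_rot: [0.872, 0.489, -0.001, 0.001]
ft_force: [0.1, -3.2, 0.4]
grip_width: 0.0223
grip_force: 25.0
```

Emit:
servo_tool:
  rows: [1,0.0006,-0.0134,0,5,1,0.0006,-0.0134,0,5,1,0.0006,-0.0134,0,5,1,0.0001,-0.006,0,2,1,0,0,0,0]

```text
time: 20.52
position: [0.5176, -0.1193, 0.0903]
tool_rot: [0.934, 0.357, -0.001, -0.0]
ft_force: [-0.9, -3.4, 2.2]
grip_width: 0.0222
grip_force: 25.3
```

Emit:
servo_tool:
  rows: [1,0.0001,0.004,0,-1.5,1,0.0001,0.004,0,-1.5,1,0.0001,0.004,0,-1.5,1,0,0,0,0]

```text
time: 20.85
position: [0.5278, -0.1302, 0.0903]
tool_rot: [0.919, 0.395, -0.001, 0.001]
ft_force: [-1.4, -4.4, 3.6]
grip_width: 0.0223
grip_force: 25.1
```

Emit:
servo_tool:
  rows: [1,0.0001,0.004,0,-1.5,1,0.0001,0.004,0,-1.5,1,0.0001,0.004,0,-1.5,1,0.0001,0.004,0,-1.5,1,0,0,0,0]

```text
time: 21.27
position: [0.5396, -0.1405, 0.0903]
tool_rot: [0.897, 0.443, -0.001, 0.001]
ft_force: [-3.1, -5.9, 4.4]
grip_width: 0.0221
grip_force: 25.1
```

Emit:
servo_tool:
  rows: [1,-0.0008,0.004,0,-1.5,1,0.0001,0.004,0,-1.5,1,0.0001,0.004,0,-1.5,1,0.0001,0.004,0,-1.5,1,0,0,0,0]

```text
time: 21.68
position: [0.5534, -0.1503, 0.0903]
tool_rot: [0.872, 0.489, -0.001, 0.001]
ft_force: [-1.2, -6.1, 2.2]
grip_width: 0.0224
grip_force: 25.1
```

Emit:
servo_tool:
  rows: [1,0.0001,0.004,0,-1.5,1,0.0001,0.004,0,-1.5,1,0.0001,0.004,0,-1.5,1,0.0001,0.004,0,-1.5,1,0,0,0,0]

```text
time: 22.1
position: [0.5677, -0.1584, 0.0903]
tool_rot: [0.846, 0.534, -0.001, 0.002]
ft_force: [-1.4, -6.9, 2.1]
grip_width: 0.0224
grip_force: 25.0
```

Emit:
servo_tool:
  rows: [0,0,0,0,0,0,0,0,0,0,0,0,0,0,0,0,0,0,-0.03,0,0,0,0,-0.04,0]

```text
time: 22.52
position: [0.5638, -0.1535, 0.1565]
tool_rot: [0.846, 0.534, -0.003, -0.005]
ft_force: [1.4, 0.3, 0.2]
grip_width: 0.042
grip_force: 0.0
```

Emit:
servo_tool:
  rows: [0,0,0,-0.04,0,0,0,0,-0.04,0,0,0,0,-0.04,0,0,0,0,0,0]

```text
time: 22.85
position: [0.5714, -0.1567, 0.2885]
tool_rot: [0.846, 0.534, 0.004, 0.007]
ft_force: [0.3, 0.1, 0.6]
grip_width: 0.0433
grip_force: 0.0
```

```bash
python3 - <<'E'
from h import *
st(); P=pose(); p=look('wrist',['pawl_tip','yoke','handle_grip'])
Rw,t=cam(p,P); K=np.array(p['intrinsics'])
def pr(w): c=K@(Rw.T@(np.array(w)-t)); return c[:2]/c[2]
a=np.array([.636,-.0185])
for z in (.117,.129,.145): print(z,pr([*a,z]))
u,v=pr([*a,.12]).astype(int); v0=max(v-60,0);u0=u-90
cr=p['pixels'][v0:v0+140,u0:u0+180]; print(u0,v0); cv2.imwrite('pics/w5.png',cv2.resize(cr[:,:,::-1],None,fx=4,fy=4,interpolation=cv2.INTER_CUBIC))
E
```

```text
t 22.85 [ 0.5714 -0.1567  0.2885] yaw 64.54 F [0.3 0.1 0.6] w 0.0433 gf 0.0
wrist pawl_tip [([0.6141, -0.0947, 0.1356], 0.6)]
wrist yoke [([0.6406, -0.0216, 0.0936], 0.96)]
wrist handle_grip [([0.5689, -0.1598, 0.1052], 0.69)]
0.117 [313.99627835  42.5919603 ]
0.129 [314.05496446  39.41977164]
0.145 [314.14091708  34.7737327 ]
224 0
```

View pics/w5.png

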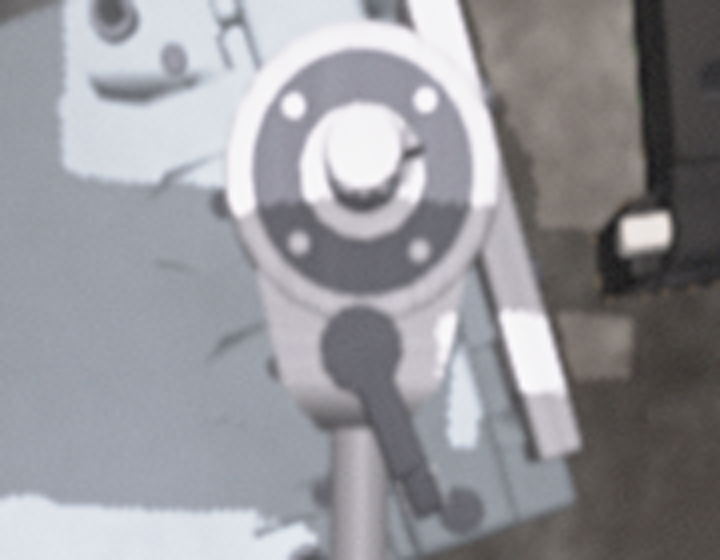

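The zoomed view shows the spindle top at (361,143) above a ring centre at (363,170), which puts it at z≈142 mm. The collar mark has turned about 2.65 rad since the start. So the jaw has about 0.5 rad still to go, and I'll grip the handle again.

Emit:
servo_tool:
  rows: [0,0,0,0.041,0,0,0,0,0.041,0,0,0,0,0.041,0,0,0,0,0.041,0,0,0,0,0.034,0]

```text
time: 23.47
position: [0.5641, -0.1539, 0.0769]
tool_rot: [0.846, 0.534, -0.002, -0.003]
ft_force: [0.4, 0.3, -0.2]
grip_width: 0.0431
grip_force: 0.0
```

Emit:
servo_tool:
  rows: [1,0,0,0,0,1,0,0,0,0,1,0,0,0,0,1,0,0,0,0,1,0,0,0,0]

```text
time: 23.88
position: [0.5689, -0.1562, 0.0839]
tool_rot: [0.846, 0.533, 0.001, 0.002]
ft_force: [0.9, 0.1, -1.6]
grip_width: 0.0222
grip_force: 25.0
```

Emit:
servo_tool:
  rows: [1,0.0002,0.008,0,-3,1,0.0002,0.008,0,-3,1,0.0002,0.008,0,-3,1,0.0002,0.008,0,-3,1,0,0,0,0]

```text
time: 24.3
position: [0.5993, -0.1673, 0.0839]
tool_rot: [0.785, 0.619, 0.001, 0.002]
ft_force: [0.3, -1.3, 1.7]
grip_width: 0.0216
grip_force: 25.0
```

Emit:
servo_tool:
  rows: [1,0.0001,0.004,0,-1.5,1,0.0001,0.004,0,-1.5,1,0.0001,0.004,0,-1.5,1,0.0001,0.004,0,-1.5,1,0,0,0,0]

```text
time: 24.72
position: [0.6159, -0.1705, 0.0838]
tool_rot: [0.751, 0.66, 0.001, 0.003]
ft_force: [0.7, -2.9, 5.6]
grip_width: 0.0222
grip_force: 25.0
```

Emit:
servo_tool:
  rows: [1,0.0006,-0.0134,0,5,1,0.0006,-0.0134,0,5,1,0.0006,-0.0134,0,5,1,0.0006,-0.0134,0,5,1,0.0006,-0.0134,0,5]

```text
time: 25.13
position: [0.5527, -0.1469, 0.0838]
tool_rot: [0.878, 0.479, 0.002, 0.003]
ft_force: [1.5, 0.9, 7.2]
grip_width: 0.022
grip_force: 25.0
```

Emit:
servo_tool:
  rows: [1,0.0006,-0.0134,0,5,1,0.0006,-0.0134,0,5,1,0.0006,-0.0134,0,5,1,0.0001,-0.006,0,2,1,0,0,0,0]

```text
time: 25.55
position: [0.5176, -0.1152, 0.0838]
tool_rot: [0.938, 0.345, 0.002, 0.001]
ft_force: [0.9, -0.3, 8.3]
grip_width: 0.0217
grip_force: 25.1
```

Emit:
servo_tool:
  rows: [1,0.0001,0.004,0,-1.5,1,0.0001,0.004,0,-1.5,1,0.0001,0.004,0,-1.5,1,0,0,0,0]

```text
time: 25.88
position: [0.527, -0.1258, 0.0837]
tool_rot: [0.924, 0.383, 0.002, 0.002]
ft_force: [-0.4, -1.1, 8.9]
grip_width: 0.0219
grip_force: 25.0
```

Emit:
servo_tool:
  rows: [1,0.0001,0.004,0,-1.5,1,0.0001,0.004,0,-1.5,1,0,0,0,0]

```text
time: 26.13
position: [0.5328, -0.1313, 0.0838]
tool_rot: [0.913, 0.407, 0.002, 0.002]
ft_force: [0.2, -1.7, 8.1]
grip_width: 0.022
grip_force: 25.0
```

Emit:
servo_tool:
  rows: [1,0.0001,0.004,0,-1.5,1,0,0,0,0]

```text
time: 26.3
position: [0.5356, -0.1339, 0.0837]
tool_rot: [0.908, 0.419, 0.002, 0.002]
ft_force: [0.1, -2.3, 8.6]
grip_width: 0.0219
grip_force: 25.0
```

Emit:
servo_tool:
  rows: [1,0.0001,0.004,0,-1.5,1,0.0001,0.004,0,-1.5,1,0.0001,0.004,0,-1.5,1,0,0,0,0]

```text
time: 26.63
position: [0.5441, -0.1408, 0.0837]
tool_rot: [0.891, 0.454, 0.001, 0.001]
ft_force: [-2.5, -2.0, 10.2]
grip_width: 0.0222
grip_force: 25.1
```

Emit:
servo_tool:
  rows: [1,0.0001,0.004,0,-1.5,1,0.0001,0.004,0,-1.5,1,0.0001,0.004,0,-1.5,1,0,0,0,0]

```text
time: 26.97
position: [0.5551, -0.1484, 0.0838]
tool_rot: [0.872, 0.489, 0.001, 0.003]
ft_force: [-1.8, -4.0, 8.9]
grip_width: 0.0221
grip_force: 25.0
```

Emit:
servo_tool:
  rows: [1,0.0001,0.004,0,-1.5,1,0.0001,0.004,0,-1.5,1,0.0001,0.004,0,-1.5,1,0,0,0,0]

```text
time: 27.3
position: [0.5657, -0.1545, 0.0838]
tool_rot: [0.852, 0.523, 0.001, 0.003]
ft_force: [-1.8, -4.6, 7.6]
grip_width: 0.0221
grip_force: 25.0
```

Emit:
servo_tool:
  rows: [1,0.0001,0.004,0,-1.5,1,0.0001,0.004,0,-1.5,1,0.0001,0.004,0,-1.5,1,0,0,0,0]

```text
time: 27.63
position: [0.5767, -0.1597, 0.0838]
tool_rot: [0.831, 0.556, 0.001, 0.003]
ft_force: [-1.3, -5.9, 5.1]
grip_width: 0.022
grip_force: 25.0
```

Emit:
servo_tool:
  rows: [1,-0.0006,0.004,0,-1.5,1,0.0001,0.004,0,-1.5,1,0.0001,0.004,0,-1.5,1,0,0,0,0]

```text
time: 27.97
position: [0.5874, -0.1638, 0.0838]
tool_rot: [0.809, 0.588, 0.001, 0.003]
ft_force: [-1.7, -4.6, 6.2]
grip_width: 0.0222
grip_force: 25.0
```

Emit:
servo_tool:
  rows: [1,0.0001,0.004,0,-1.5,1,0.0001,0.004,0,-1.5,1,0.0001,0.004,0,-1.5,1,0,0,0,0]

```text
time: 28.3
position: [0.5988, -0.1672, 0.0838]
tool_rot: [0.785, 0.62, 0.0, 0.003]
ft_force: [-1.1, -4.5, 5.9]
grip_width: 0.0222
grip_force: 25.0
```

Emit:
servo_tool:
  rows: [1,0.0001,0.004,0,-1.5,1,0.0001,0.004,0,-1.5,1,0.0001,0.004,0,-1.5,1,0,0,0,0]

```text
time: 28.63
position: [0.6115, -0.1698, 0.0839]
tool_rot: [0.76, 0.65, 0.001, 0.004]
ft_force: [0.2, -5.4, 4.9]
grip_width: 0.0214
grip_force: 25.0
```

Emit:
servo_tool:
  rows: [0,0,0,0,0,0,0,0,0,0,0,0,0,0,0,0,0,0,-0.03,0,0,0,0,-0.04,0]

```text
time: 29.05
position: [0.6051, -0.1648, 0.1479]
tool_rot: [0.76, 0.65, -0.002, -0.006]
ft_force: [-0.3, -0.6, -0.6]
grip_width: 0.0415
grip_force: 0.0
```

Emit:
servo_tool:
  rows: [0,0,0,-0.04,0,0,0,0,-0.04,0,0,0,0,-0.04,0,0,0,0,0,0]

```text
time: 29.38
position: [0.613, -0.168, 0.281]
tool_rot: [0.76, 0.65, 0.004, 0.007]
ft_force: [0.6, -1.4, 1.1]
grip_width: 0.0432
grip_force: 0.0
```

```bash
cat >> h.py <<'E'
def spin(name):
    P=pose(); p=robot.camera('wrist'); Rw,t=cam(p,P); K=np.array(p['intrinsics']); st()
    pr=lambda w:(lambda c:c[:2]/c[2])(K@(Rw.T@(np.array(w)-t)))
    for z in (.117,.129,.145): print(z,pr([.636,-.0185,z]).round(1))
    u,v=pr([.636,-.0185,.12]).astype(int); v0=max(v-45,0);u0=max(u-50,0)
    cr=p['pixels'][v0:v0+80,u0:u0+100]; print('crop',u0,v0); cv2.imwrite('pics/'+name+'.png',cv2.resize(cr[:,:,::-1],None,fx=6,fy=6,interpolation=cv2.INTER_CUBIC)); return p
E
python3 -c "
from h import *
spin('w6')"
```

```text
t 29.43 [ 0.6112 -0.1674  0.277 ] yaw 81.04 F [ 0.1 -0.3 -0.7] w 0.0435 gf 0.0
0.117 [314.8  41.2]
0.129 [314.9  38. ]
0.145 [315.1  33.2]
crop 264 0
```

View pics/w6.png

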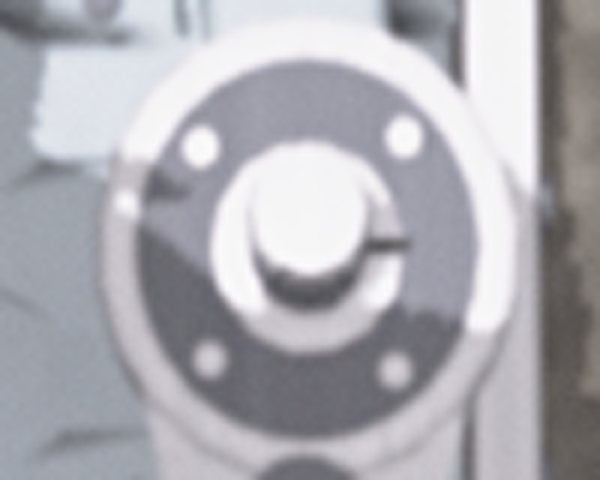

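```bash
python3 - <<'E'
from h import *
def c(n,u,v,s=4,w=50):
    im=cv2.imread(f'pics/{n}.png'); v0=max(v-w,0); r=im[v0:v0+2*w,u-w:u+w]; return cv2.resize(r,(400,300) if 0 else (300,300),interpolation=cv2.INTER_CUBIC)
p=robot.camera('wrist'); save(p,'now'); n=cv2.resize(p['pixels'][0:150,240:390,::-1],(300,300))
m=np.vstack([np.hstack([c('w0',393,24,w=30),c('w1',395,105)]),np.hstack([c('w2',331,102,w=60),n])]); cv2.imwrite('pics/m1.png',m)
look('scene',['pawl_tip','handle_grip'])
for d in robot.place_of(p,'pawl_tip')+robot.place_of(p,'handle_grip'): print(d['at'],d['score'])
E
```

```text
scene pawl_tip [([0.6367, -0.102, 0.1336], 0.43)]
scene handle_grip [([0.6097, -0.1667, 0.1023], 0.93)]
[0.6365, -0.0992, 0.1402] 0.96
[0.6114, -0.1733, 0.107] 0.79
```

View pics/m1.png

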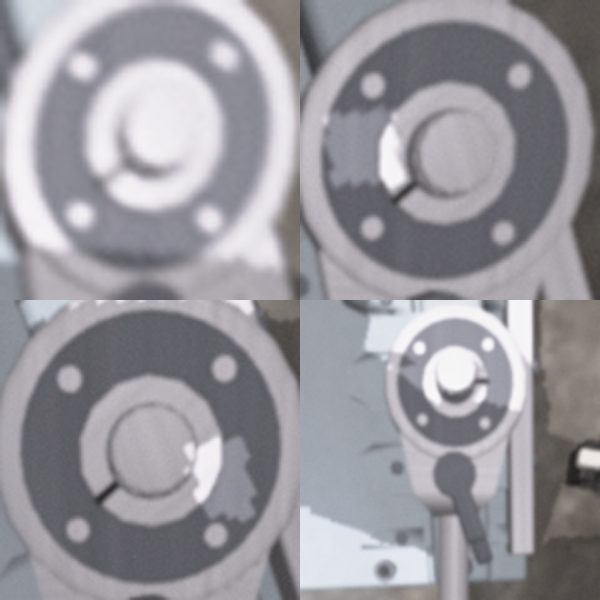

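The montage shows a collar slot that turns with the screw. It was at lower left in the first two wrist views and points right now. It hasn't moved over the last two strokes, so I'll measure its angle in code.

```bash
cat >> h.py <<'E'
def slot(save_as=None,A=(.636,-.0185)):
    P=pose(); p=robot.camera('wrist'); Rw,t=cam(p,P); K=np.array(p['intrinsics'])
    g=cv2.GaussianBlur(p['pixels'].mean(2).astype(np.float32),(0,0),0.7)
    if save_as: save(p,save_as)
    out=[]
    for z in (.113,.117,.121):
      best=None
      for dx in np.arange(-4,4.1,1):
        for dy in np.arange(-4,4.1,1):
          th=np.radians(np.arange(0,360,2)); prof=[]
          for r in (13.5,15,16.5):
            W=np.stack([A[0]+dx/1e3+r/1e3*np.sin(th),A[1]+dy/1e3+r/1e3*np.cos(th),0*th+z],1)
            c=(W-t)@Rw@K.T; uv=(c[:,:2]/c[:,2:]).astype(np.float32)
            prof.append(cv2.remap(g,uv[None,:,0],uv[None,:,1],cv2.INTER_LINEAR)[0])
          pr=np.mean(prof,0); nb=np.minimum(np.roll(pr,8),np.roll(pr,-8)); s=nb-pr; i=s.argmax()
          if best is None or s[i]>best[0]: best=(round(float(s[i]),1),2*i,dx,dy)
      out.append(best)
    print('slot cw-from-+y(score,deg,dx,dy)',out); return p
E
python3 -c "
from h import *
slot(); p=look('wrist',['jaw_face','yoke']); look('scene',['jaw_face']); print(p['intrinsics'],np.array(p['mount']).round(3))"
```

```text
slot cw-from-+y(score,deg,dx,dy) [(101.0, np.int64(76), np.float64(-3.0), np.float64(-4.0)), (98.9, np.int64(78), np.float64(-3.0), np.float64(-4.0)), (94.9, np.int64(84), np.float64(-4.0), np.float64(-4.0))]
wrist jaw_face []
wrist yoke [([0.6403, -0.0193, 0.0934], 0.96)]
scene jaw_face [([0.6415, -0.0187, 0.0416], 0.39), ([0.5801, -0.0182, 0.0035], 0.38)]
[[282.82566867   0.         317.40209683]
 [  0.         282.82566867 199.11285882]
 [  0.           0.           1.        ]] [[-0.001 -0.965 -0.264  0.071]
 [ 1.    -0.001  0.    -0.001]
 [-0.001 -0.264  0.965 -0.163]
 [ 0.     0.     0.     1.   ]]
```

Emit:
servo_tool:
  rows: [0,0.007,-0.04,0,0,0,0.007,-0.04,0,0,0,0.007,-0.04,0,0,0,0.007,-0.04,0,0,0,0.008,-0.04,0,0]

```text
time: 30.45
position: [0.415, -0.0995, 0.2716]
tool_rot: [0.76, 0.649, -0.0, 0.0]
ft_force: [0.9, 0.0, 0.5]
grip_width: 0.0437
grip_force: 0.0
```

Emit:
servo_tool:
  rows: [0,0,0,0.03,0,0,0,0,0.03,0,0,0,0,0.015,0,0,0,0,0,0,0,0,0,0,0]

```text
time: 30.87
position: [0.4166, -0.1001, 0.1966]
tool_rot: [0.761, 0.649, -0.0, -0.001]
ft_force: [0.3, -0.0, 0.3]
grip_width: 0.0433
grip_force: 0.0
```

```bash
python3 - <<'E'
from h import *
st(); P=pose(); p=look('wrist',['jaw_face','yoke','pawl_tip','handle_grip','lane_0','clamp'],'w7')
Rw,t=cam(p,P); K=np.array(p['intrinsics']); print('cam',t)
y=np.radians(-5.5); O=np.array([.636,-.0185])-.055*np.array([np.cos(y),np.sin(y)])
def cl(x,yy,z): v=R.from_euler('z',y).apply([x,yy,z]); return [O[0]+v[0],O[1]+v[1],z]
def pr(w): c=K@(Rw.T@(np.array(w)-t)); return (c[:2]/c[2]).round(1)
for z in (.129,.133,.137,.141,.145): print('spindle',z,pr(cl(.055,0,z)))
for z in (.0285,.0445): print('jaw',z,pr(cl(.042,-.074,z)),pr(cl(.042,.074,z)))
print('yoke',pr(cl(.038,.102,.075)),pr(cl(.038,-.102,.075)),'bed',pr(cl(-.125,.108,.012)),pr(cl(-.125,-.108,.012)))
u,v=pr(cl(.045,0,.08)).astype(int); print(u,v)
a,b=max(v-100,0),max(min(u-110,440),0); print('crop',b,a); cv2.imwrite('pics/w7c.png',cv2.resize(p['pixels'][a:a+200,b:b+200,::-1],(600,600),interpolation=cv2.INTER_CUBIC))
E
```

```text
t 30.87 [ 0.4166 -0.1001  0.1966] yaw 80.98 F [ 0.3 -0.   0.3] w 0.0433 gf 0.0
wrist jaw_face [([0.6334, -0.0164, 0.0451], 0.77), ([0.6637, -0.3001, -0.0025], 0.3)]
wrist yoke [([0.6393, -0.0153, 0.0924], 0.75)]
wrist pawl_tip [([0.6341, -0.0971, 0.1364], 0.93)]
wrist handle_grip [([0.6123, -0.1732, 0.107], 0.81)]
wrist lane_0 [([0.611, -0.1704, 0.1063], 0.18)]
wrist clamp [([0.5823, -0.0153, 0.0002], 0.93), ([0.6357, -0.0995, 0.1364], 0.22)]
cam [ 0.42723245 -0.02978516  0.35966878]
spindle 0.129 [591.8  60.7]
spindle 0.133 [596.9  59.6]
spindle 0.137 [602.2  58.4]
spindle 0.141 [607.7  57.2]
spindle 0.145 [613.4  55.9]
jaw 0.0285 [486.9 149.4] [500.7   3. ]
jaw 0.0445 [495.3 150.8] [511.   -3.7]
yoke [534.2 -57.5] [506.5 181.4] bed [334.7 -16.2] [342.6 183.8]
530 72
crop 420 0
```

View pics/w7c.png

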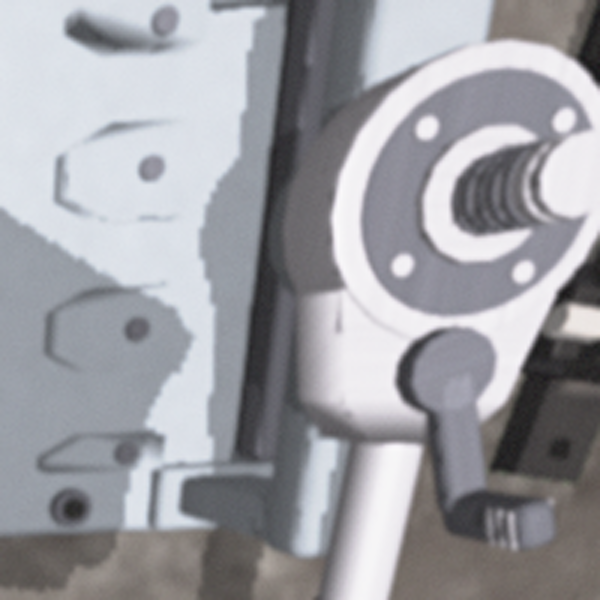

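The spindle top is at about (612.7,57.3), which gives z≈144.5 mm, and the network puts the jaw face at 45 mm. So the jaw is at, or very close to, fully up. The lever is leaning only about 0.3 rad, so I'll push it further over and then test for the lock.

Emit:
servo_tool:
  rows: [1,0.0066,0.0318,0,0,1,0.0066,0.0318,0,0,1,0.0066,0.0318,0,0,1,0.0066,0.0318,0,0,1,0.0066,0.0318,0,0]

```text
time: 31.63
position: [0.5806, -0.0922, 0.1972]
tool_rot: [0.76, 0.649, 0.0, 0.0]
ft_force: [-0.6, 0.1, -0.8]
grip_width: 0.0183
grip_force: 0.0
```

Emit:
servo_tool:
  rows: [1,0,0,0,0,1,0,0,0.02,0,1,0,0,0.03,0,1,0,0,0.02,0,1,0,0,0,0]

```text
time: 32.05
position: [0.5756, -0.0913, 0.1229]
tool_rot: [0.76, 0.649, -0.002, -0.004]
ft_force: [0.2, 0.9, 1.3]
grip_width: 0.0002
grip_force: 0.0
```

```bash
python3 - <<'E'
from h import *
st(); look('wrist',['pawl_tip']); look('scene',['pawl_tip']); to(.6212,-.0992,.125,81)
E
```

```text
t 32.05 [ 0.5756 -0.0913  0.1229] yaw 80.99 F [0.2 0.9 1.3] w 0.0002 gf 0.0
wrist pawl_tip [([0.6368, -0.0969, 0.1375], 0.62)]
scene pawl_tip [([0.6329, -0.0998, 0.1359], 0.39)]
shift mm [ 0.2 41.7  3.4] turn -0.0
```

Emit:
servo_tool:
  rows: [1,0,0.012,0,0,1,0,0.012,0,0,1,0,0.009,0,0,1,0,0.003,0,0,1,0,0,0,0]

```text
time: 32.67
position: [0.6158, -0.0985, 0.1278]
tool_rot: [0.76, 0.649, 0.001, 0.001]
ft_force: [-0.4, -0.1, -0.6]
grip_width: 0.0007
grip_force: 0.0
```

Emit:
servo_tool:
  rows: [1,0,0.003,0,0,1,0,0.002,0,0,1,0,0,0,0]

```text
time: 32.92
position: [0.6196, -0.0989, 0.1268]
tool_rot: [0.76, 0.649, 0.0, 0.0]
ft_force: [-0.3, 0.2, 0.1]
grip_width: 0.0006
grip_force: 0.0
```

```bash
python3 - <<'E'
from h import *
st(); look('scene',['pawl_tip','handle_grip'])
E
```

```text
t 32.92 [ 0.6196 -0.0989  0.1268] yaw 80.98 F [-0.3  0.2  0.1] w 0.0006 gf 0.0
scene pawl_tip [([0.6338, -0.101, 0.1341], 0.48)]
scene handle_grip [([0.6134, -0.1629, 0.1034], 0.89)]
```

Emit:
servo_tool:
  rows: [1,0,0.003,0,0,1,0,0.003,0,0,1,0,0,0,0]

```text
time: 33.32
position: [0.6255, -0.0996, 0.1265]
tool_rot: [0.76, 0.649, -0.0, -0.0]
ft_force: [-0.5, 1.5, -0.2]
grip_width: 0.0005
grip_force: 0.4
```

```bash
python3 - <<'E'
from h import *
st(); look('scene',['pawl_tip','handle_grip']); look('side',['pawl_tip'])
E
```

```text
t 33.32 [ 0.6255 -0.0996  0.1265] yaw 80.98 F [-0.5  1.5 -0.2] w 0.0005 gf 0.4
scene pawl_tip [([0.6398, -0.0156, 0.0429], 0.49), ([0.6398, -0.1027, 0.1352], 0.35), ([0.6392, -0.0193, 0.0926], 0.22)]
scene handle_grip [([0.6128, -0.1678, 0.104], 0.96)]
side pawl_tip [([0.6404, -0.1001, 0.1364], 0.55)]
```

Emit:
servo_tool:
  rows: [0,0,-0.01,0,0,0,0,0,-0.02,0,0,0,0,-0.022,0,0,-0.036,0.004,0,0,0,-0.037,0.0036,0,0]

```text
time: 33.98
position: [0.6133, -0.171, 0.171]
tool_rot: [0.759, 0.651, 0.001, 0.002]
ft_force: [0.8, -0.4, -1.4]
grip_width: 0.0257
grip_force: 0.0
```

Emit:
servo_tool:
  rows: [0,0,0,0,0,0,0,0,0,0,0,0,0,0.035,0,0,0,0,0.03,0,0,0,0,0.014,0]

```text
time: 34.4
position: [0.6094, -0.1695, 0.0864]
tool_rot: [0.76, 0.65, -0.001, -0.003]
ft_force: [-1.4, 1.2, -0.0]
grip_width: 0.0427
grip_force: 0.0
```

Emit:
servo_tool:
  rows: [1,0,0,0,0,1,0,0,0,0,1,0,0,0,0,1,0,0,0,0,1,0,0,0,0]

```text
time: 34.82
position: [0.6131, -0.1717, 0.0915]
tool_rot: [0.76, 0.649, 0.001, 0.002]
ft_force: [0.9, 0.6, 1.0]
grip_width: 0.0226
grip_force: 25.0
```

Emit:
servo_tool:
  rows: [1,0.0006,-0.0134,0,5,1,0.0006,-0.0134,0,5,1,0.0006,-0.0134,0,5,1,0.0006,-0.0134,0,5,1,0.0006,-0.0134,0,5]

```text
time: 35.23
position: [0.5506, -0.1474, 0.0914]
tool_rot: [0.884, 0.467, 0.001, 0.002]
ft_force: [2.0, 1.3, 1.2]
grip_width: 0.0222
grip_force: 25.0
```

Emit:
servo_tool:
  rows: [1,0.0006,-0.0134,0,5,1,0.0006,-0.0134,0,5,1,0.0006,-0.0134,0,5,1,0.0003,-0.008,0,3,1,0,0,0,0]

```text
time: 35.65
position: [0.5142, -0.1135, 0.0914]
tool_rot: [0.946, 0.325, 0.0, 0.0]
ft_force: [-0.9, -0.9, 5.0]
grip_width: 0.0224
grip_force: 25.0
```

Emit:
servo_tool:
  rows: [1,0.0001,0.004,0,-1.5,1,0.0001,0.004,0,-1.5,1,0,0,0,0]

```text
time: 35.9
position: [0.5212, -0.1219, 0.0913]
tool_rot: [0.936, 0.352, 0.001, 0.002]
ft_force: [-1.4, -1.4, 5.8]
grip_width: 0.0223
grip_force: 25.0
```

Emit:
servo_tool:
  rows: [1,0.0001,0.004,0,-1.5,1,0.0001,0.004,0,-1.5,1,0.0001,0.004,0,-1.5,1,0,0,0,0]

```text
time: 36.23
position: [0.5298, -0.1307, 0.0914]
tool_rot: [0.922, 0.388, 0.001, 0.002]
ft_force: [-1.3, -1.4, 6.5]
grip_width: 0.0223
grip_force: 25.0
```

Emit:
servo_tool:
  rows: [1,0.0001,0.004,0,-1.5,1,0.0001,0.004,0,-1.5,1,0.0001,0.004,0,-1.5,1,0,0,0,0]

```text
time: 36.57
position: [0.5386, -0.1385, 0.0914]
tool_rot: [0.906, 0.424, 0.001, 0.001]
ft_force: [-0.8, -1.6, 7.2]
grip_width: 0.0219
grip_force: 25.0
```

Emit:
servo_tool:
  rows: [1,0.0001,0.004,0,-1.5,1,0.0001,0.004,0,-1.5,1,0.0001,0.004,0,-1.5,1,0,0,0,0]

```text
time: 36.9
position: [0.547, -0.145, 0.0913]
tool_rot: [0.889, 0.459, -0.0, 0.0]
ft_force: [-3.1, -0.4, 8.2]
grip_width: 0.0222
grip_force: 25.0
```

Emit:
servo_tool:
  rows: [1,0.0001,0.004,0,-1.5,1,0.0001,0.004,0,-1.5,1,0,0,0,0]

```text
time: 37.15
position: [0.5551, -0.1503, 0.0914]
tool_rot: [0.876, 0.482, 0.001, 0.002]
ft_force: [-1.7, -1.5, 7.5]
grip_width: 0.022
grip_force: 25.0
```

Emit:
servo_tool:
  rows: [1,0.0001,0.004,0,-1.5,1,0.0001,0.004,0,-1.5,1,0.0001,0.004,0,-1.5,1,0,0,0,0]

```text
time: 37.48
position: [0.5656, -0.1562, 0.0914]
tool_rot: [0.857, 0.516, 0.001, 0.002]
ft_force: [-0.5, -1.5, 6.2]
grip_width: 0.0224
grip_force: 25.0
```

Emit:
servo_tool:
  rows: [1,0.0001,0.004,0,-1.5,1,0.0001,0.004,0,-1.5,1,0.0001,0.004,0,-1.5,1,0,0,0,0]

```text
time: 37.82
position: [0.5766, -0.1614, 0.0914]
tool_rot: [0.836, 0.549, 0.001, 0.002]
ft_force: [-0.1, -1.9, 6.0]
grip_width: 0.022
grip_force: 25.0
```

```bash
python3 - <<'E'
from h import *
st();o=robot.get_obs(); print(o['joint_torque'],o['moment'])
look('scene',['jaw_face','pawl_tip','handle_grip'])
E
```

```text
t 37.82 [ 0.5766 -0.1614  0.0914] yaw 66.61 F [-0.1 -1.9  6. ] w 0.022 gf 25.0
[ 1.00854568e+00 -4.11677456e+01 -1.10398194e+01  5.71185630e-01
  1.64711089e-01  1.44817817e-02] [-0.31948675  0.08310046  0.1422127 ]
scene jaw_face [([0.6404, -0.0186, 0.0406], 0.49)]
scene pawl_tip [([0.6226, -0.0982, 0.1329], 0.64)]
scene handle_grip [([0.5765, -0.1548, 0.1038], 0.66)]
```

Emit:
servo_tool:
  rows: [0,0,0,0,0,0,0,0,0,0,0,0,0,0,0,0,0,0,-0.03,0,0,0,0,-0.04,0]

```text
time: 38.43
position: [0.5716, -0.158, 0.1564]
tool_rot: [0.836, 0.548, -0.003, -0.005]
ft_force: [0.2, -0.2, -0.4]
grip_width: 0.0417
grip_force: 0.0
```

Emit:
servo_tool:
  rows: [0,0,0,-0.04,0,0,0,0,-0.04,0,0,0,0,-0.03,0,0,0,0,0,0,0,0,0,0,0]

```text
time: 38.85
position: [0.5756, -0.1598, 0.2719]
tool_rot: [0.836, 0.548, 0.001, 0.002]
ft_force: [0.8, 0.0, -0.2]
grip_width: 0.0431
grip_force: 0.0
```

```bash
python3 -c "
from h import *
spin('w8'); look('wrist',['pawl_tip','handle_grip'],'w8f')
n=cv2.imread('pics/w8f.png')[0:150,240:390]; a=cv2.imread('pics/w8.png'); b=cv2.imread('pics/w6.png')
cv2.imwrite('pics/m2.png',np.hstack([cv2.resize(x,(380,380),interpolation=cv2.INTER_CUBIC) for x in (n,cv2.resize(a,(480,384)))]))
"
```

```text
t 38.9 [ 0.5743 -0.1592  0.2698] yaw 66.5 F [-0.4  0.2 -0.9] w 0.0435 gf 0.0
0.117 [316.1  36.9]
0.129 [316.1  33.3]
0.145 [316.1  28. ]
crop 266 0
wrist pawl_tip [([0.6222, -0.0971, 0.1378], 0.9), ([0.6613, -0.302, -0.0006], 0.26)]
wrist handle_grip [([0.5781, -0.1636, 0.1056], 0.9)]
```

View pics/m2.png

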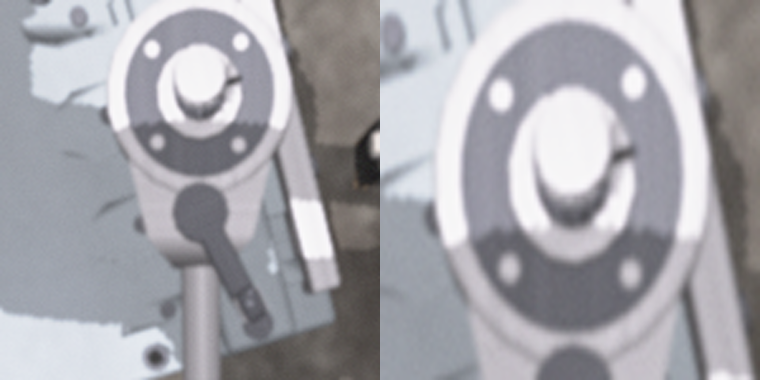

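The slot has not moved through about 100° of driving. It points along the clamp's x axis, and the spindle is at full height (~145 mm), so the jaw is fully up with the screw at its stop. On to the left bar.

Emit:
servo_tool:
  rows: [-1,0.0277,-0.026,-0.004,0,-1,0.0277,-0.026,-0.004,0,-1,0.0277,-0.026,-0.004,0,-1,0.0277,-0.026,-0.004,0,-1,0.0277,-0.026,-0.004,0]

```text
time: 39.47
position: [0.509, 0.0208, 0.2881]
tool_rot: [0.837, 0.548, -0.001, -0.001]
ft_force: [0.4, 0.9, -0.3]
grip_width: 0.0688
grip_force: 0.0
```

Emit:
servo_tool:
  rows: [-1,0.0277,-0.026,-0.004,0,-1,0.0277,-0.026,-0.004,0,-1,0.0277,-0.026,-0.004,0,-1,0.0277,-0.026,0,0,-1,0.0277,-0.026,0,0]

```text
time: 39.88
position: [0.4452, 0.1996, 0.3005]
tool_rot: [0.836, 0.548, -0.001, -0.001]
ft_force: [0.9, -0.2, 0.3]
grip_width: 0.0867
grip_force: 0.0
```

Emit:
servo_tool:
  rows: [-1,0.0277,-0.026,0,0,-1,0.0277,-0.026,0,0,-1,0,0,0,7.1,-1,0,0,0,7.1,-1,0,0,0,7.1]

```text
time: 40.3
position: [0.4198, 0.2705, 0.2999]
tool_rot: [0.924, 0.383, -0.002, -0.0]
ft_force: [0.5, 0.3, -0.8]
grip_width: 0.0872
grip_force: 0.0
```

Emit:
servo_tool:
  rows: [-1,0,0,0,7.1,-1,0,0,0,7.1,-1,0,0,0,7.1,-1,0,0,0,7.1,-1,0,0,0,7.1]

```text
time: 40.72
position: [0.4204, 0.2695, 0.3]
tool_rot: [0.997, 0.081, -0.002, 0.0]
ft_force: [-0.4, 0.3, -0.4]
grip_width: 0.0872
grip_force: 0.0
```

Emit:
servo_tool:
  rows: [-1,0,0,0,7.1,-1,0,0,0,7.1,-1,0,0,0,0,-1,0,0,0,0]

```text
time: 41.05
position: [0.4206, 0.2695, 0.3004]
tool_rot: [0.999, -0.038, -0.001, 0.001]
ft_force: [0.2, 0.6, 0.2]
grip_width: 0.0868
grip_force: 0.0
```

```bash
python3 - <<'E'
from h import *
st(); look('wrist',['bar_0','lane_0','clamp','oil_can'],'w9'); bars('wrist')
E
```

```text
t 41.05 [0.4206 0.2695 0.3004] yaw -4.33 F [0.2 0.6 0.2] w 0.0868 gf 0.0
wrist bar_0 [([0.4985, 0.2679, 0.0057], 0.91)]
wrist lane_0 []
wrist clamp [([0.5798, -0.0123, -0.0006], 0.79)]
wrist oil_can [([0.4999, 0.2645, 0.0077], 0.7)]
wrist bar 0.56 c 640.1 235.9 size 57 22 yaw 85.5
```

```bash
cat >> h.py <<'E'
def bar(c0,name=None):
    """bright bar near world c0, in wrist view: rectangle of its top face"""
    P=pose(); p=robot.camera('wrist'); Rw,t=cam(p,P); K=np.array(p['intrinsics'])
    X,Y=np.meshgrid(np.arange(c0[0]-.12,c0[0]+.12,.0005),np.arange(c0[1]-.08,c0[1]+.08,.0005))
    W=np.stack([X,Y,0*X+.02],-1); c=(W-t)@Rw@K.T; uv=(c[...,:2]/c[...,2:]).astype(np.float32)
    g=cv2.remap(p['pixels'].min(2),uv[...,0],uv[...,1],cv2.INTER_LINEAR)
    if name: cv2.imwrite('pics/'+name+'.png',g)
    for th in (150,170,190):
        n,l,s,ct=cv2.connectedComponentsWithStats((g>th).astype(np.uint8))
        for i in range(1,n):
            if s[i,4]>4000:
                (v,u),(a,b),an=cv2.minAreaRect(np.argwhere(l==i).astype(np.float32)); 
                pts=np.argwhere(l==i)-ct[i][::-1]; e=np.linalg.eigh(np.cov(pts.T))[1][:,1]
                print(th,'c',round(c0[0]-.12+u*.0005,4),round(c0[1]-.08+v*.0005,4),'mm',round(a*.5),round(b*.5),'yaw',round((np.degrees(np.arctan2(e[0],e[1]))+90)%180-90,1))
E
python3 -c "
from h import *
bar((.499,.268),'g1')"
```

```text
150 c 0.5012 0.2654 mm 22 161 yaw -5.9
170 c 0.5012 0.2654 mm 21 160 yaw -5.9
190 c 0.5012 0.2654 mm 20 159 yaw -5.8
```

Emit:
servo_tool:
  rows: [-1,0,0,0,1.5,-1,0.0178,-0.002,0,0,-1,0.0178,-0.002,0.03,0,-1,0,0,0.04,0,-1,0,0,0.04,0]

```text
time: 41.87
position: [0.4595, 0.2705, 0.1919]
tool_rot: [0.999, -0.053, 0.003, -0.001]
ft_force: [0.1, 0.8, -0.8]
grip_width: 0.087
grip_force: 0.0
```

Emit:
servo_tool:
  rows: [-1,0,0,0.04,0,-1,0,0,0.04,0,-1,0,0,0.04,0,-1,0,0,0.03,0,-1,0,0,0.02,0]

```text
time: 42.28
position: [0.4556, 0.2694, 0.0186]
tool_rot: [0.999, -0.052, -0.002, 0.001]
ft_force: [0.1, 0.3, -0.3]
grip_width: 0.0871
grip_force: 0.0
```

Emit:
servo_tool:
  rows: [-1,0,0,0.008,0,-1,0,0,0.0055,0,-1,0,0,0,0,-1,0,0,0,0]

```text
time: 42.62
position: [0.458, 0.2704, 0.0092]
tool_rot: [0.999, -0.052, 0.001, -0.0]
ft_force: [0.4, 0.4, 0.3]
grip_width: 0.0868
grip_force: 0.0
```

```bash
python3 -c "
from h import *
st(); to(.4564,.27,.004,-5.85)"
```

```text
t 42.62 [0.458  0.2704 0.0092] yaw -6.0 F [0.4 0.4 0.3] w 0.0868 gf 0.0
shift mm [-1.6  0.5  5.2] turn -0.2
```

Lower a little, grip and lift.

Emit:
servo_tool:
  rows: [-1,-0.0015,0,0.004,0,1,0,0,0,0,1,0,0,0,0,1,0,0,0,0,1,0,0,0,0]
  newtons: 50

```text
time: 43.03
position: [0.4558, 0.2703, 0.0047]
tool_rot: [0.999, -0.052, 0.0, -0.0]
ft_force: [-0.1, 0.6, -0.6]
grip_width: 0.0679
grip_force: 0.0
```

Emit:
servo_tool:
  rows: [1,0,0,0,0,1,0,0,0,0,1,0,0,0,0,1,0,0,0,0,1,0,0,0,0]

```text
time: 43.45
position: [0.4555, 0.2701, 0.0042]
tool_rot: [0.999, -0.052, -0.0, 0.0]
ft_force: [-0.6, 0.2, -0.1]
grip_width: 0.0344
grip_force: 0.0
```

Emit:
servo_tool:
  rows: [1,0,0,0,0,1,0,0,0,0,1,0,0,-0.01,0,1,0,0,-0.02,0,1,0,0,-0.02,0]

```text
time: 43.87
position: [0.4543, 0.2697, 0.0543]
tool_rot: [0.999, -0.053, -0.002, 0.001]
ft_force: [0.3, -0.7, -1.7]
grip_width: 0.0198
grip_force: 49.9
```

```bash
python3 -c "
from h import *
st(); 
from h import *
y=np.radians(-5.4);O=np.array([.582,-.015])
def cl(x,yy): return O+[x*np.cos(y)-yy*np.sin(y),x*np.sin(y)+yy*np.cos(y)]
for yy in (.055,0): 
  print(yy,'start',cl(-.15,yy),'end',cl(-.035,yy)); to(*cl(-.15,yy),.05,-5.4)
look('wrist',['bar_0'])"
```

```text
t 43.87 [0.4543 0.2697 0.0543] yaw -6.02 F [ 0.3 -0.7 -1.7] w 0.0198 gf 49.9
0.055 start [0.43784166 0.05387216] end [0.55233129 0.0430497 ]
shift mm [  6.3 216.4   4.6] turn -0.6
0 start [ 0.43266571 -0.00088375] end [ 0.54715533 -0.01170621]
shift mm [  6.9 271.4   4.7] turn -0.6
wrist bar_0 [([0.5012, 0.2644, 0.0561], 0.84)]
```

Emit:
servo_tool:
  rows: [1,0.001,0.036,0,-0.6,1,0.001,0.036,0,0,1,0.001,0.036,0,0,1,0.001,0.036,0,0,1,0.001,0.036,0,0]

```text
time: 44.38
position: [0.4422, 0.0892, 0.0538]
tool_rot: [0.999, -0.047, -0.001, 0.0]
ft_force: [0.9, -0.2, -2.7]
grip_width: 0.0197
grip_force: 49.9
```

Emit:
servo_tool:
  rows: [1,0.001,0.03,0,0,1,0,0.008,0,0,1,0,0,0,0,1,0,0,0.015,0,1,0,0,0,0]

```text
time: 44.8
position: [0.4396, 0.0534, 0.038]
tool_rot: [0.999, -0.047, -0.001, -0.0]
ft_force: [-1.3, 0.1, -2.8]
grip_width: 0.0194
grip_force: 49.9
```

```bash
python3 -c "
from h import *
st(); y=np.radians(-5.4);O=np.array([.582,-.015])
def cl(x,yy): return O+[x*np.cos(y)-yy*np.sin(y),x*np.sin(y)+yy*np.cos(y)]
to(*cl(-.15,.055),.0175,-5.4)
look('wrist',['bar_0','lane_0','clamp','yoke'],'w10'); look('scene',['bar_0','lane_0']);look('side',['bar_0'])"
```

```text
t 44.8 [0.4396 0.0534 0.038 ] yaw -5.41 F [-1.3  0.1 -2.8] w 0.0194 gf 49.9
shift mm [-1.7 -0.3 20.5] turn -0.0
wrist bar_0 [([0.4845, 0.0469, 0.0386], 0.86)]
wrist lane_0 []
wrist clamp [([0.4843, 0.0452, 0.0375], 0.72)]
wrist yoke []
scene bar_0 [([0.4908, 0.0534, 0.0467], 0.52)]
scene lane_0 [([0.6784, 0.0305, 0.0141], 0.91), ([0.6732, -0.0286, 0.0103], 0.71), ([0.6668, -0.0757, 0.0082], 0.61), ([0.5796, -0.0164, 0.0042], 0.41)]
side bar_0 [([0.5197, -0.3022, 0.0089], 0.8), ([0.4878, 0.0475, 0.0421], 0.73)]
```

View pics/w10.png

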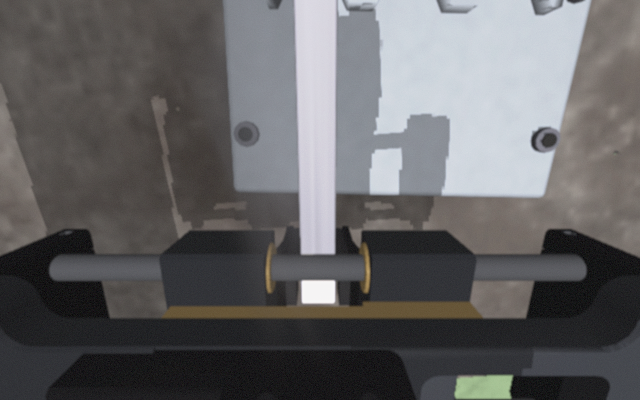

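The bar hangs over the left part of the bed, seen as a strip at column ~317. The bed's near corners are at (233,190) and (548,195). I'll check the alignment in code.

```bash
python3 -c "
from h import *
P=pose(); p=robot.camera('wrist')
a=ray(p,P,(233,190),.012);b=ray(p,P,(548,195),.012);print(a,b,np.linalg.norm(a-b),np.degrees(np.arctan2(a[0]-b[0],a[1]-b[1])))
a2=ray(p,P,(246,133),.012);b2=ray(p,P,(545,139),.012);print(a2,b2,np.degrees(np.arctan2(a2[0]-b2[0],a2[1]-b2[1])))
for q in ((275,5),(360,6),(455,8),(545,8)): print(ray(p,P,q,.02))
y=np.radians(-5.4);O=np.array([.582,-.015])
print(O+R.from_euler('z',y).apply([-.125,.108,0])[:2],O+R.from_euler('z',y).apply([-.125,-.108,0])[:2])
"
```

```text
[0.47186293 0.1077947 ] [ 0.44759756 -0.10971631] 0.21886033578691008 6.365554673114546
[0.50905681 0.09264838] [ 0.48654605 -0.10322316] 6.556019080661012
[0.57717192 0.06307456]
[0.57213417 0.01539645]
[ 0.5660558  -0.03798559]
[ 0.56123344 -0.08859892]
[0.46771845 0.10428423] [ 0.44739106 -0.11075715]
```

Emit:
servo_tool:
  rows: [1,0,0,0.01,0.5,1,0,0,0.007,0,1,0,0,0.003,0,1,0,0,0,0,1,0,0,0,0]

```text
time: 45.77
position: [0.4404, 0.0526, 0.019]
tool_rot: [0.999, -0.052, -0.0, -0.0]
ft_force: [0.3, -0.4, -1.9]
grip_width: 0.0194
grip_force: 49.9
```

Emit:
servo_tool:
  rows: [1,0.01,0,0,0,1,0.01,0,0,0,1,0.01,0,0,0,1,0,0,0,0]

```text
time: 46.1
position: [0.4738, 0.0494, 0.0195]
tool_rot: [0.999, -0.051, 0.002, 0.0]
ft_force: [2.1, 4.9, -3.0]
grip_width: 0.0198
grip_force: 50.1
```

```bash
python3 -c "
from h import *
st(); p,M,y,o=pose(); print(M.T@o['ft_force'])
look('wrist',['bar_0'],'w11')"
```

```text
t 46.1 [0.4738 0.0494 0.0195] yaw -5.84 F [ 2.1  4.9 -3. ] w 0.0198 gf 50.1
[ 1.59205696 -5.08825151  3.02446114]
wrist bar_0 [([0.5189, 0.0441, 0.022], 0.64)]
```

Emit:
servo_tool:
  rows: [1,0.004,-0.0015,0,0,1,0.01,0,0,0,1,0.01,0,0,0,1,0.01,0,0,0,1,0,0,0,0]

```text
time: 46.62
position: [0.5079, 0.0471, 0.0194]
tool_rot: [0.999, -0.052, 0.002, 0.0]
ft_force: [2.7, 3.3, -3.8]
grip_width: 0.0198
grip_force: 50.0
```

Emit:
servo_tool:
  rows: [1,0.01,-0.0008,0,0,1,0.01,0,0,0,1,0.01,0,0,0,1,0.004,0,0,0,1,0,0,0,0]

```text
time: 47.03
position: [0.5404, 0.0445, 0.0193]
tool_rot: [0.999, -0.052, 0.002, 0.0]
ft_force: [2.4, 2.2, -3.4]
grip_width: 0.0196
grip_force: 49.9
```

Emit:
servo_tool:
  rows: [1,0.003,0,0,0,1,0,0,0,0]

```text
time: 47.2
position: [0.5413, 0.0444, 0.0192]
tool_rot: [0.999, -0.052, -0.0, -0.0]
ft_force: [1.3, 1.5, -3.3]
grip_width: 0.0196
grip_force: 49.9
```

Emit:
servo_tool:
  rows: [1,0.003,0,0,0,1,0.002,0,0,0,1,0,0,0,0]

```text
time: 47.45
position: [0.5461, 0.044, 0.0192]
tool_rot: [0.999, -0.052, -0.0, -0.0]
ft_force: [0.2, 2.3, -2.8]
grip_width: 0.02
grip_force: 49.9
```

Emit:
servo_tool:
  rows: [1,0.002,0,0,0,1,0,0,0,0]

```text
time: 47.62
position: [0.5482, 0.0438, 0.0192]
tool_rot: [0.999, -0.052, -0.0, -0.0]
ft_force: [-2.1, 2.1, -2.2]
grip_width: 0.0195
grip_force: 49.9
```

Emit:
servo_tool:
  rows: [1,0.002,0,0,0,1,0,0,0,0]

```text
time: 47.78
position: [0.5504, 0.0436, 0.0192]
tool_rot: [0.999, -0.052, -0.0, -0.0]
ft_force: [-0.9, 2.0, -2.3]
grip_width: 0.0198
grip_force: 49.9
```

Emit:
servo_tool:
  rows: [1,0.001,0,0.0015,0,1,0.001,0,0,0,1,0,0,0,0]

```text
time: 48.03
position: [0.551, 0.0436, 0.0177]
tool_rot: [0.999, -0.052, -0.001, -0.0]
ft_force: [-4.2, 1.9, -0.0]
grip_width: 0.02
grip_force: 49.9
```

Emit:
servo_tool:
  rows: [1,0.0015,0,0,0,1,0,0,0,0]

```text
time: 48.2
position: [0.551, 0.0436, 0.0175]
tool_rot: [0.999, -0.051, -0.003, -0.0]
ft_force: [-6.7, 3.5, 1.9]
grip_width: 0.0198
grip_force: 49.9
```

Emit:
servo_tool:
  rows: [1,0.0015,0,0,0,1,0,0,0,0]

```text
time: 48.37
position: [0.551, 0.0436, 0.0174]
tool_rot: [0.999, -0.051, -0.004, -0.0]
ft_force: [-8.0, 2.6, 2.8]
grip_width: 0.0193
grip_force: 49.9
```

Emit:
servo_tool:
  rows: [1,0.0015,0,0,0,1,0,0,0,0]

```text
time: 48.53
position: [0.551, 0.0436, 0.0172]
tool_rot: [0.999, -0.051, -0.006, -0.0]
ft_force: [-10.0, 2.3, 3.3]
grip_width: 0.0196
grip_force: 49.9
```

Emit:
servo_tool:
  rows: [1,-0.003,0,0,0,0.1,0,0,0,0,0.1,0,0,0,0,0.1,0,0,0,0,0.1,0,0,0,0]

```text
time: 48.95
position: [0.5555, 0.0425, 0.0182]
tool_rot: [0.999, -0.052, 0.002, 0.0]
ft_force: [0.1, 0.3, -0.8]
grip_width: 0.0362
grip_force: 0.0
```

Emit:
servo_tool:
  rows: [0.1,0,0,-0.02,0,0.1,0,0,-0.04,0,0.1,0,0,-0.04,0,0.1,0,0,-0.04,0,0.1,0,0,-0.04,0]

```text
time: 49.37
position: [0.5541, 0.0428, 0.1999]
tool_rot: [0.999, -0.052, 0.001, 0.0]
ft_force: [0.7, -0.4, -0.8]
grip_width: 0.0394
grip_force: 0.0
```

Emit:
servo_tool:
  rows: [-1,-0.02,0.03,-0.01,0,-1,-0.02,0.03,-0.01,0,-1,-0.02,0.03,-0.01,0,-1,0,0.038,-0.02,0,-1,0,0.038,-0.02,0]

```text
time: 49.78
position: [0.4755, -0.1143, 0.2673]
tool_rot: [0.999, -0.051, -0.0, -0.0]
ft_force: [1.2, -0.7, -0.1]
grip_width: 0.0648
grip_force: 0.0
```

Emit:
servo_tool:
  rows: [-1,0,0.038,-0.01,0,-1,0,0.038,-0.01,0,-1,0,0.038,0,0,-1,0,0.038,0,0,-1,0,0.035,0,0]

```text
time: 50.2
position: [0.4577, -0.3026, 0.2875]
tool_rot: [0.999, -0.052, 0.001, 0.001]
ft_force: [0.1, 0.4, -0.3]
grip_width: 0.0863
grip_force: 0.0
```

Emit:
servo_tool:
  rows: [-1,0,0,0,0,-1,0,0,0,0]

```text
time: 50.37
position: [0.4577, -0.302, 0.2866]
tool_rot: [0.999, -0.054, 0.0, 0.0]
ft_force: [0.5, 0.9, 0.2]
grip_width: 0.0869
grip_force: 0.0
```

```bash
python3 -c "
from h import *
st(); look('wrist',['bar_0']); bar((.518,-.303)); look('scene',['bar_0','jaw_face']); look('side',['bar_0'])"
```

```text
t 50.37 [ 0.4577 -0.302   0.2866] yaw -6.14 F [0.5 0.9 0.2] w 0.0869 gf 0.0
wrist bar_0 [([0.5966, 0.0387, 0.016], 0.85), ([0.5202, -0.3002, 0.0129], 0.62)]
150 c 0.5175 -0.3053 mm 22 161 yaw -7.0
170 c 0.5174 -0.3053 mm 21 160 yaw -7.0
190 c 0.5173 -0.3053 mm 20 159 yaw -7.0
scene bar_0 []
scene jaw_face [([0.639, -0.0194, 0.0381], 0.35)]
side bar_0 [([0.5173, -0.302, 0.0054], 0.69), ([0.596, 0.0428, 0.0221], 0.59)]
```

Emit:
servo_tool:
  rows: [-1,0.0147,-0.0038,0.02,0.9,-1,0,0,0.04,0,-1,0,0,0.04,0,-1,0,0,0.04,0,-1,0,0,0.04,0]

```text
time: 51.18
position: [0.4734, -0.2968, 0.1055]
tool_rot: [0.998, -0.059, 0.001, 0.001]
ft_force: [-0.2, 0.3, -0.3]
grip_width: 0.0871
grip_force: 0.0
```

Emit:
servo_tool:
  rows: [-1,0,0,0.04,0,-1,0,0,0.03,0,-1,0,0,0.018,0,-1,0,0,0.009,0,-1,0,0,0,0]

```text
time: 51.6
position: [0.4722, -0.296, 0.0077]
tool_rot: [0.998, -0.059, -0.002, -0.001]
ft_force: [0.5, 0.0, 0.6]
grip_width: 0.0873
grip_force: 0.0
```

Emit:
servo_tool:
  rows: [-1,0,0,0,0,-1,0,0,0,0]

```text
time: 51.77
position: [0.474, -0.298, 0.011]
tool_rot: [0.998, -0.059, 0.001, 0.001]
ft_force: [-0.1, -0.9, 1.3]
grip_width: 0.0869
grip_force: 0.0
```

```bash
python3 -c "
from h import *
st(); to(.4727,-.2998,.0042,-7)"
```

```text
t 51.77 [ 0.474 -0.298  0.011] yaw -6.8 F [-0.1 -0.9  1.3] w 0.0869 gf 0.0
shift mm [-1.1  1.9  6.8] turn 0.2
```

Emit:
servo_tool:
  rows: [-1,-0.001,0.0018,0.0055,0.2,1,0,0,0,0,1,0,0,0,0,1,0,0,0,0,1,0,0,0,0]

```text
time: 52.18
position: [0.4718, -0.2991, 0.0045]
tool_rot: [0.998, -0.061, 0.0, 0.0]
ft_force: [-0.5, 0.5, 1.1]
grip_width: 0.0679
grip_force: 0.0
```

Emit:
servo_tool:
  rows: [1,0,0,0,0,1,0,0,0,0,1,0,0,0,0,1,0,0,0,0,1,0,0,0,0]

```text
time: 52.6
position: [0.4717, -0.2989, 0.004]
tool_rot: [0.998, -0.061, -0.0, -0.0]
ft_force: [0.7, -0.0, -0.8]
grip_width: 0.0347
grip_force: 0.0
```

Emit:
servo_tool:
  rows: [1,0,0,0,0,1,0,0,0,0,1,0,0,0,0,1,0,0,0,0,1,0,0,0,0]

```text
time: 53.02
position: [0.4717, -0.2989, 0.004]
tool_rot: [0.998, -0.061, -0.0, -0.0]
ft_force: [0.3, -0.6, 0.2]
grip_width: 0.0195
grip_force: 50.0
```

Emit:
servo_tool:
  rows: [1,0,0,-0.01,0,1,0,0,-0.02,0,1,0,0,-0.02,0,1,0,0,0,0,1,0,0,0,0]

```text
time: 53.43
position: [0.4723, -0.2995, 0.0553]
tool_rot: [0.998, -0.061, 0.001, 0.001]
ft_force: [-0.7, -0.6, -1.5]
grip_width: 0.0193
grip_force: 50.0
```

```bash
python3 -c "
from h import *
st(); look('wrist',['bar_0']); to(.437,.0000,.05,-5.9)"
```

```text
t 53.43 [ 0.4723 -0.2995  0.0553] yaw -7.01 F [-0.7 -0.6 -1.5] w 0.0193 gf 50.0
wrist bar_0 [([0.5147, -0.304, 0.0629], 0.71)]
shift mm [ -70.4 -292.1    3.9] turn -1.1
```

Emit:
servo_tool:
  rows: [1,-0.039,0,0,0,1,-0.0388,0,0,0,1,0,-0.035,0,0,1,0,-0.035,0,0,1,0,-0.035,0,0]

```text
time: 53.95
position: [0.4056, -0.1849, 0.0532]
tool_rot: [0.998, -0.064, -0.001, -0.001]
ft_force: [0.9, -0.5, -0.7]
grip_width: 0.0195
grip_force: 50.0
```

Emit:
servo_tool:
  rows: [1,0,-0.038,0,0,1,0,-0.038,0,0,1,0,-0.038,0,0,1,0,-0.038,0,0,1,0,-0.035,0,0]

```text
time: 54.37
position: [0.429, 0.0025, 0.0531]
tool_rot: [0.998, -0.061, -0.001, -0.0]
ft_force: [-0.0, -0.6, -2.3]
grip_width: 0.0195
grip_force: 50.0
```

Emit:
servo_tool:
  rows: [1,0,0,0.02,-1.1,1,0,0,0,0,1,0,0,0,0]

```text
time: 54.62
position: [0.429, 0.001, 0.033]
tool_rot: [0.999, -0.051, -0.002, -0.0]
ft_force: [0.8, -0.3, -1.8]
grip_width: 0.0197
grip_force: 50.0
```

```bash
python3 -c "
from h import *
st(); look('wrist',['bar_0'],'w12'); to(.431,.001,.0175,-5.9)"
```

```text
t 54.62 [0.429 0.001 0.033] yaw -5.87 F [ 0.8 -0.3 -1.8] w 0.0197 gf 50.0
wrist bar_0 [([0.477, -0.0013, 0.0401], 0.57)]
shift mm [ 0.8 -1.4 16.4] turn -0.1
```

Emit:
servo_tool:
  rows: [1,0,0,0.01,0,1,0,0,0.005,0,1,0,0,0,0,1,0.01,0,0,0,1,0.01,0,0,0]

```text
time: 55.13
position: [0.4494, -0.0023, 0.0193]
tool_rot: [0.999, -0.053, -0.001, -0.0]
ft_force: [1.0, -0.5, -0.4]
grip_width: 0.0196
grip_force: 50.0
```

Emit:
servo_tool:
  rows: [1,0.01,0,0,0,1,0,0,0,0]

```text
time: 55.3
position: [0.4615, -0.0034, 0.0194]
tool_rot: [0.999, -0.052, 0.001, 0.0]
ft_force: [2.2, 3.4, -1.8]
grip_width: 0.02
grip_force: 50.1
```

Emit:
servo_tool:
  rows: [1,0.01,0,0,0,1,0,0,0,0]

```text
time: 55.47
position: [0.4707, -0.0041, 0.0193]
tool_rot: [0.999, -0.052, 0.001, 0.0]
ft_force: [1.2, 2.1, -3.1]
grip_width: 0.0195
grip_force: 50.1
```

Emit:
servo_tool:
  rows: [1,0.01,-0.001,0,0,1,0.01,0,0,0,1,0.01,0,0,0,1,0,0,0,0]

```text
time: 55.8
position: [0.5021, -0.0066, 0.0194]
tool_rot: [0.999, -0.052, 0.002, 0.0]
ft_force: [1.9, 1.8, -1.5]
grip_width: 0.0197
grip_force: 50.0
```

Emit:
servo_tool:
  rows: [1,0.01,0,0,0,1,0.01,0,0,0,1,0.008,0,0,0,1,0,0,0,0]

```text
time: 56.13
position: [0.5291, -0.0092, 0.0192]
tool_rot: [0.999, -0.052, 0.001, 0.0]
ft_force: [0.1, 0.6, -2.0]
grip_width: 0.0198
grip_force: 50.0
```

Emit:
servo_tool:
  rows: [1,0.004,0,0,0,1,0.004,0,0.0015,0,1,0,0,0,0]

```text
time: 56.38
position: [0.5363, -0.0098, 0.0175]
tool_rot: [0.999, -0.052, 0.0, 0.0]
ft_force: [-0.2, -0.3, -1.0]
grip_width: 0.0197
grip_force: 50.0
```

Emit:
servo_tool:
  rows: [1,0.003,0,0,0,1,0.002,0,0,0,1,0,0,0,0]

```text
time: 56.63
position: [0.5413, -0.0102, 0.0176]
tool_rot: [0.999, -0.052, 0.001, 0.0]
ft_force: [-0.1, -0.1, -1.4]
grip_width: 0.0194
grip_force: 50.0
```

Emit:
servo_tool:
  rows: [1,0.002,0,0,0,1,0,0,0,0]

```text
time: 56.8
position: [0.5431, -0.0104, 0.0176]
tool_rot: [0.999, -0.052, 0.0, 0.0]
ft_force: [-0.4, -0.1, -0.5]
grip_width: 0.0196
grip_force: 50.0
```

Emit:
servo_tool:
  rows: [1,0.002,0,0,0,1,0,0,0,0]

```text
time: 56.97
position: [0.5446, -0.0104, 0.0175]
tool_rot: [0.999, -0.052, -0.0, -0.0]
ft_force: [-1.3, -0.4, -1.5]
grip_width: 0.0194
grip_force: 50.0
```

Emit:
servo_tool:
  rows: [1,0.002,0,0,0,1,0,0,0,0]

```text
time: 57.13
position: [0.5446, -0.0102, 0.0172]
tool_rot: [0.999, -0.052, -0.002, -0.0]
ft_force: [-4.0, -0.3, -0.7]
grip_width: 0.0197
grip_force: 50.0
```

Emit:
servo_tool:
  rows: [1,0.0015,0,0,0,1,0,0,0,0]

```text
time: 57.3
position: [0.5447, -0.0101, 0.017]
tool_rot: [0.999, -0.052, -0.004, -0.001]
ft_force: [-6.6, 1.2, 1.6]
grip_width: 0.0197
grip_force: 50.0
```

Emit:
servo_tool:
  rows: [1,-0.003,0,0,0,0.1,0,0,0,0,0.1,0,0,0,0,0.1,0,0,0,0,0.1,0,0,0,0]

```text
time: 57.72
position: [0.5464, -0.0108, 0.0179]
tool_rot: [0.999, -0.052, 0.001, 0.0]
ft_force: [0.7, -0.4, -0.4]
grip_width: 0.0363
grip_force: 0.0
```

Emit:
servo_tool:
  rows: [0.1,0,0,-0.02,0,0.1,0,0,-0.04,0,0.1,0,0,-0.04,0,0.1,0,0,-0.04,0,0.1,0,0,-0.04,0]

```text
time: 58.13
position: [0.5452, -0.0105, 0.1996]
tool_rot: [0.999, -0.052, 0.0, 0.0]
ft_force: [0.7, -0.0, -0.2]
grip_width: 0.039
grip_force: 0.0
```

Emit:
servo_tool:
  rows: [1,-0.03,0,-0.02,0,1,-0.03,0,-0.02,0,1,0,0,0,-7.1,1,0,0,0,-7.1,1,0,0,0,-7.1]

```text
time: 58.55
position: [0.4856, -0.0044, 0.2388]
tool_rot: [0.991, 0.137, 0.002, 0.001]
ft_force: [0.1, 0.6, -0.3]
grip_width: 0.0138
grip_force: 0.0
```

Emit:
servo_tool:
  rows: [1,0,0,0,-7.1,1,0,0,0,-7.1,1,0,0,0,-7.1,1,0,0,0,-7.1,1,0,0,0,-7.1]

```text
time: 58.97
position: [0.4858, -0.0044, 0.2379]
tool_rot: [0.902, 0.432, 0.001, 0.0]
ft_force: [-0.4, 0.9, 0.1]
grip_width: 0.0004
grip_force: 0.0
```

Emit:
servo_tool:
  rows: [1,0,0,0,-7.1,1,0,0,0,-7.1,1,0,0,0,0]

```text
time: 59.22
position: [0.4857, -0.0044, 0.2378]
tool_rot: [0.842, 0.539, 0.0, 0.0]
ft_force: [0.1, -0.4, -0.1]
grip_width: 0.0006
grip_force: 0.0
```

```bash
python3 -c "
from h import *
st(); look('wrist',['bar_0','pawl_tip','handle_grip','jaw_face'],'w13'); look('scene',['bar_0','handle_grip','lane_0']); look('side',['bar_0']); to(.6493,-.1137,.2,66.6)"
```

```text
t 59.22 [ 0.4857 -0.0044  0.2378] yaw 65.21 F [ 0.1 -0.4 -0.1] w 0.0006 gf 0.0
wrist bar_0 [([0.596, 0.041, 0.0175], 0.7), ([0.5923, -0.0148, 0.0262], 0.56)]
wrist pawl_tip [([0.6215, -0.0973, 0.1368], 0.98)]
wrist handle_grip []
wrist jaw_face []
scene bar_0 [([0.5887, -0.0129, 0.0228], 0.49), ([0.5982, 0.0423, 0.0254], 0.49)]
scene handle_grip [([0.5735, -0.1584, 0.106], 0.77), ([0.6714, -0.0297, 0.007], 0.57)]
scene lane_0 [([0.6721, -0.0277, 0.008], 0.87), ([0.6792, 0.0299, 0.0146], 0.86)]
side bar_0 [([0.592, -0.0122, 0.0218], 0.54), ([0.5973, 0.0429, 0.0218], 0.54)]
shift mm [-30.1 194.7  37.5] turn -1.5
```

View pics/w13.png

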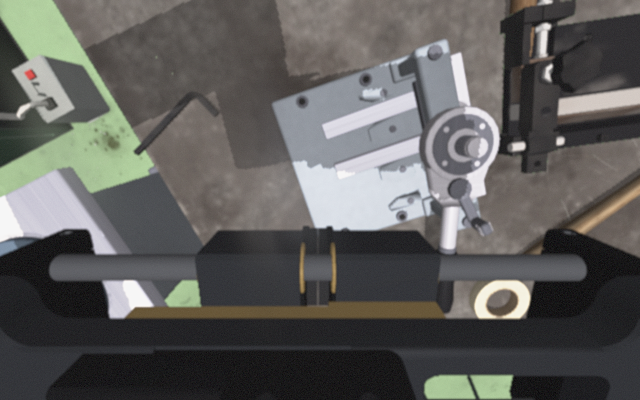

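Both bars lie in lanes 0 and 1, at (375,115) and (378,160), under the jaw and against the stop. The lever is at (475,215) on the loosen side, so I'll flip it to tighten.

Emit:
servo_tool:
  rows: [1,-0.006,0.039,0,-1.5,1,-0.006,0.039,0,0,1,-0.006,0.039,0,0,1,-0.006,0.039,0,0,1,-0.006,0.039,0.02,0]

```text
time: 60.18
position: [0.6544, -0.1111, 0.2224]
tool_rot: [0.836, 0.549, 0.003, 0.004]
ft_force: [0.8, -0.2, 0.1]
grip_width: 0.0007
grip_force: 0.0
```

Emit:
servo_tool:
  rows: [1,0,0,0.035,0,1,0,0,0.035,0,1,0,0,0.02,0,1,0,0,0,0,1,0,0,0,0]

```text
time: 60.6
position: [0.6492, -0.1088, 0.1275]
tool_rot: [0.836, 0.549, -0.001, -0.001]
ft_force: [0.7, -0.1, -0.3]
grip_width: 0.0003
grip_force: 0.0
```

```bash
python3 -c "
from h import *
st(); look('wrist',['pawl_tip']); to(.6012,-.0929,.125,66.6)"
```

```text
t 60.6 [ 0.6492 -0.1088  0.1275] yaw 66.57 F [ 0.7 -0.1 -0.3] w 0.0003 gf 0.0
wrist pawl_tip []
shift mm [ -4.8 -52.6   5.3] turn -0.0
```

Emit:
servo_tool:
  rows: [1,-0.004,-0.012,0.002,0,1,0,-0.012,0,0,1,0,-0.012,0,0,1,0,-0.006,0,0,1,0,-0.004,0,0]

```text
time: 61.12
position: [0.6068, -0.0943, 0.129]
tool_rot: [0.836, 0.549, 0.001, 0.001]
ft_force: [0.2, 0.3, -0.4]
grip_width: 0.0003
grip_force: 0.3
```

Emit:
servo_tool:
  rows: [1,0,-0.004,0,0,1,0,-0.003,0,0,1,0,0,0,0]

```text
time: 61.37
position: [0.6003, -0.0916, 0.1275]
tool_rot: [0.836, 0.549, 0.001, 0.001]
ft_force: [1.3, -0.4, 0.7]
grip_width: 0.001
grip_force: 0.5
```

```bash
python3 -c "
from h import *
st(); look('scene',['pawl_tip','handle_grip']);look('side',['pawl_tip','handle_grip'])"
```

```text
t 61.37 [ 0.6003 -0.0916  0.1275] yaw 66.59 F [ 1.3 -0.4  0.7] w 0.001 gf 0.5
scene pawl_tip [([0.5868, -0.0838, 0.134], 0.65), ([0.639, -0.0187, 0.0435], 0.53)]
scene handle_grip [([0.5689, -0.1529, 0.1066], 0.57), ([0.678, 0.0294, 0.0119], 0.16)]
side pawl_tip [([0.5883, -0.0837, 0.1325], 0.38)]
side handle_grip [([0.5664, -0.161, 0.1046], 0.95)]
```

Emit:
servo_tool:
  rows: [0,0,0.01,0,0,0,0,0,-0.02,0,0,0,0,-0.022,0,0,-0.037,-0.0075,0,0,0,-0.037,-0.007,0,2.5]

```text
time: 62.08
position: [0.567, -0.1572, 0.1698]
tool_rot: [0.847, 0.532, 0.001, 0.001]
ft_force: [-0.5, -1.4, -0.8]
grip_width: 0.0261
grip_force: 0.0
```

Emit:
servo_tool:
  rows: [0,0,0,0,0,0,0,0,0,0,0,0,0,0.035,0,0,0,0,0.03,0,0,0,0,0.015,0]

```text
time: 62.5
position: [0.5646, -0.156, 0.0855]
tool_rot: [0.847, 0.531, -0.001, -0.002]
ft_force: [-0.6, 0.1, 0.7]
grip_width: 0.0432
grip_force: 0.0
```

Emit:
servo_tool:
  rows: [1,0,0,0,0,1,0,0,0,0,1,0,0,0,0,1,0,0,0,0,1,0,0,0,0]
  newtons: 25

```text
time: 62.92
position: [0.5675, -0.1579, 0.0901]
tool_rot: [0.848, 0.531, 0.001, 0.001]
ft_force: [1.1, 1.3, 1.0]
grip_width: 0.0222
grip_force: 25.0
```

```bash
python3 -c "
from h import *
st(); look('scene',['handle_grip','pawl_tip'])"
```

```text
t 62.92 [ 0.5675 -0.1579  0.0901] yaw 64.09 F [1.1 1.3 1. ] w 0.0222 gf 25.0
scene handle_grip [([0.5679, -0.1499, 0.1051], 0.76)]
scene pawl_tip [([0.5864, -0.082, 0.1344], 0.56)]
```

Emit:
servo_tool:
  rows: [1,0.0006,-0.0134,0,5,1,0.0006,-0.0134,0,5,1,0.0006,-0.0134,0,5,1,0.0006,-0.0134,0,5,1,0.0006,-0.0134,0,5]

```text
time: 63.48
position: [0.5161, -0.1168, 0.0901]
tool_rot: [0.943, 0.333, 0.002, 0.002]
ft_force: [4.9, 2.2, 0.6]
grip_width: 0.0224
grip_force: 25.0
```

Emit:
servo_tool:
  rows: [1,0.0006,-0.0134,0,5,1,0.0006,-0.0134,0,5,1,0.0006,-0.0134,0,5,1,0.0006,-0.0134,0,5,1,0,0,0,0]

```text
time: 63.9
position: [0.4894, -0.0685, 0.0901]
tool_rot: [0.986, 0.165, 0.002, 0.001]
ft_force: [2.5, 0.6, 3.0]
grip_width: 0.022
grip_force: 25.0
```

Emit:
servo_tool:
  rows: [1,0.0006,0.0134,0,-5,1,0.0006,0.0134,0,-5,1,0.0006,0.0134,0,-5,1,0.0006,0.0134,0,-5,1,0.0006,0.0134,0,-5]

```text
time: 64.32
position: [0.5249, -0.1268, 0.09]
tool_rot: [0.926, 0.377, 0.002, 0.001]
ft_force: [3.5, 5.8, 4.0]
grip_width: 0.0226
grip_force: 25.0
```

Emit:
servo_tool:
  rows: [1,0.0006,0.0134,0,-5,1,0.0006,0.0134,0,-5,1,0.0006,0.0134,0,-5,1,0.0006,0.0134,0,-5,1,0.0006,0.0134,0,-5]

```text
time: 64.73
position: [0.5799, -0.1634, 0.0901]
tool_rot: [0.823, 0.569, 0.001, 0.0]
ft_force: [1.0, 2.6, 5.5]
grip_width: 0.0223
grip_force: 25.0
```

Emit:
servo_tool:
  rows: [1,0.0006,0.0134,0,-5,1,0.0006,0.0134,0,-5,1,0.0001,0.0054,0,-2,1,0,0,0,0]

```text
time: 65.07
position: [0.6121, -0.1722, 0.09]
tool_rot: [0.759, 0.651, 0.001, 0.002]
ft_force: [0.5, 1.4, 6.1]
grip_width: 0.0225
grip_force: 25.0
```

```bash
python3 -c "
from h import *
st(); look('scene',['handle_grip','pawl_tip','jaw_face'])"
```

```text
t 65.07 [ 0.6121 -0.1722  0.09  ] yaw 81.2 F [0.5 1.4 6.1] w 0.0225 gf 25.0
scene handle_grip [([0.611, -0.1665, 0.1068], 0.58)]
scene pawl_tip [([0.6017, -0.0926, 0.1347], 0.48)]
scene jaw_face [([0.6401, -0.0184, 0.0407], 0.52)]
```

Emit:
servo_tool:
  rows: [1,0.0006,-0.0134,0,5,1,0.0006,-0.0134,0,5,1,0.0006,-0.0134,0,5,1,0.0006,-0.0134,0,5,1,0.0006,-0.0134,0,5]

```text
time: 65.68
position: [0.5493, -0.1473, 0.0901]
tool_rot: [0.884, 0.468, 0.002, 0.002]
ft_force: [4.6, 3.0, 5.5]
grip_width: 0.0222
grip_force: 25.0
```

Emit:
servo_tool:
  rows: [1,0.0006,-0.0134,0,5,1,0.0006,-0.0134,0,5,1,0.0006,-0.0134,0,5,1,0.0006,-0.0134,0,5,1,0.0006,-0.0134,0,5]

```text
time: 66.1
position: [0.5037, -0.0992, 0.09]
tool_rot: [0.964, 0.266, 0.002, 0.002]
ft_force: [3.5, 0.6, 5.7]
grip_width: 0.0219
grip_force: 25.1
```

Emit:
servo_tool:
  rows: [1,0.0006,-0.0134,0,5,1,0.0006,-0.0134,0,5,1,0.0001,-0.0054,0,2,1,0,0,0,0]

```text
time: 66.43
position: [0.4896, -0.0691, 0.09]
tool_rot: [0.986, 0.166, 0.002, 0.001]
ft_force: [1.0, 0.5, 7.8]
grip_width: 0.0222
grip_force: 25.0
```

Emit:
servo_tool:
  rows: [1,0.0006,0.0134,0.0005,-5,1,0.0006,0.0134,0,-5,1,0.0006,0.0134,0,-5,1,0.0006,0.0134,0,-5,1,0.0006,0.0134,0,-5]

```text
time: 66.85
position: [0.5248, -0.1267, 0.09]
tool_rot: [0.926, 0.377, 0.001, 0.001]
ft_force: [2.2, 3.8, 9.5]
grip_width: 0.0221
grip_force: 25.0
```

Emit:
servo_tool:
  rows: [1,0.0006,0.0134,0,-5,1,0.0006,0.0134,0,-5,1,0.0006,0.0134,0,-5,1,0.0006,0.0134,0,-5,1,0.0006,0.0134,0,-5]

```text
time: 67.27
position: [0.58, -0.1634, 0.09]
tool_rot: [0.823, 0.568, 0.001, 0.001]
ft_force: [0.7, 2.9, 8.9]
grip_width: 0.0225
grip_force: 25.0
```

Emit:
servo_tool:
  rows: [1,0.0006,0.0134,0,-5,1,0.0006,0.0134,0,-5,1,0.0001,0.0054,0,-2,1,0,0,0,0]

```text
time: 67.6
position: [0.6124, -0.1722, 0.09]
tool_rot: [0.759, 0.651, 0.001, 0.002]
ft_force: [1.0, -0.6, 8.1]
grip_width: 0.0218
grip_force: 25.0
```

Emit:
servo_tool:
  rows: [1,0.0006,-0.0134,0,5,1,0.0006,-0.0134,0,5,1,0.0006,-0.0134,0,5,1,0.0006,-0.0134,0,5,1,0.0006,-0.0134,0,5]

```text
time: 68.02
position: [0.5496, -0.1475, 0.09]
tool_rot: [0.884, 0.468, 0.002, 0.002]
ft_force: [3.7, 1.9, 7.6]
grip_width: 0.0223
grip_force: 25.0
```

Emit:
servo_tool:
  rows: [1,0.0006,-0.0134,0,5,1,0.0006,-0.0134,0,5,1,0,0,0,0]

```text
time: 68.27
position: [0.5271, -0.1289, 0.09]
tool_rot: [0.921, 0.39, 0.001, 0.001]
ft_force: [1.7, 0.4, 7.8]
grip_width: 0.0225
grip_force: 25.0
```

```bash
python3 -c "
from h import *
st(); look('scene',['handle_grip','pawl_tip','jaw_face']); look('side',['bar_0'])"
```

```text
t 68.27 [ 0.5271 -0.1289  0.09  ] yaw 45.92 F [1.7 0.4 7.8] w 0.0225 gf 25.0
scene handle_grip [([0.5284, -0.1247, 0.1051], 0.91)]
scene pawl_tip [([0.568, -0.061, 0.1353], 0.51)]
scene jaw_face [([0.4757, 0.5141, 0.0026], 0.64)]
side bar_0 [([0.5907, -0.0135, 0.0221], 0.7)]
```

Emit:
servo_tool:
  rows: [1,0.0002,-0.008,0,3,1,0.0002,-0.008,0,3,1,0.0002,-0.008,0,3,1,0.0002,-0.008,0,3,1,0,0,0,0]

```text
time: 68.98
position: [0.5075, -0.1052, 0.09]
tool_rot: [0.956, 0.293, 0.001, 0.001]
ft_force: [2.3, -0.2, 10.1]
grip_width: 0.0223
grip_force: 25.0
```

Emit:
servo_tool:
  rows: [1,0.0002,-0.008,0,3,1,0.0002,-0.008,0,3,1,0.0002,-0.008,0,3,1,0.0002,-0.008,0,3,1,0,0,0,0]

```text
time: 69.4
position: [0.4926, -0.077, 0.0899]
tool_rot: [0.981, 0.192, 0.002, 0.001]
ft_force: [0.4, 0.5, 11.1]
grip_width: 0.0225
grip_force: 25.0
```

Emit:
servo_tool:
  rows: [1,0.0006,0.0134,0.0005,-5,1,0.0006,0.0134,0,-5,1,0.0006,0.0134,0,-5,1,0.0006,0.0134,0,-5,1,0.0006,0.0134,0,-5]

```text
time: 69.82
position: [0.5309, -0.1326, 0.0899]
tool_rot: [0.916, 0.401, 0.001, 0.001]
ft_force: [1.2, 3.9, 12.9]
grip_width: 0.0222
grip_force: 25.0
```

Emit:
servo_tool:
  rows: [1,0.0006,0.0134,0,-5,1,0.0006,0.0134,0,-5,1,0.0006,0.0134,0,-5,1,0.0006,0.0134,0,-5,1,0.0006,0.0134,0,-5]

```text
time: 70.23
position: [0.588, -0.1663, 0.09]
tool_rot: [0.807, 0.59, 0.001, 0.001]
ft_force: [-0.3, 2.0, 11.8]
grip_width: 0.0222
grip_force: 25.0
```

Emit:
servo_tool:
  rows: [1,0.0006,0.0134,0,-5,1,0.0006,0.0134,0,-5,1,0,0,0,0]

```text
time: 70.48
position: [0.6163, -0.1728, 0.09]
tool_rot: [0.753, 0.658, 0.001, 0.003]
ft_force: [0.1, -0.4, 12.6]
grip_width: 0.0219
grip_force: 25.0
```

Emit:
servo_tool:
  rows: [1,0.0001,-0.004,0,1.5,1,0.0001,-0.004,0,1.5,1,0.0001,-0.004,0,1.5,1,0,0,0,0]

```text
time: 70.82
position: [0.6017, -0.1701, 0.09]
tool_rot: [0.78, 0.626, 0.0, 0.002]
ft_force: [-0.0, -0.4, 11.0]
grip_width: 0.0221
grip_force: 25.0
```

Emit:
servo_tool:
  rows: [1,0.0002,-0.008,-0.001,3,1,0.0002,-0.008,0,3,1,0.0002,-0.008,0,3,1,0.0002,-0.008,0,3,1,0,0,0,0]

```text
time: 71.23
position: [0.5701, -0.1591, 0.0901]
tool_rot: [0.841, 0.541, 0.0, 0.0]
ft_force: [-0.1, -0.1, 6.5]
grip_width: 0.0223
grip_force: 25.0
```

Emit:
servo_tool:
  rows: [1,0.0001,-0.004,0,1.5,1,0.0001,-0.004,0,1.5,1,0,0,0,0]

```text
time: 71.48
position: [0.5642, -0.1562, 0.09]
tool_rot: [0.855, 0.519, 0.001, 0.001]
ft_force: [1.0, 0.2, 6.2]
grip_width: 0.0221
grip_force: 25.0
```

Emit:
servo_tool:
  rows: [1,0.0001,-0.004,0,1.5,1,0.0001,-0.004,0,1.5,1,0.0001,-0.004,0,1.5,1,0,0,0,0]

```text
time: 71.82
position: [0.5539, -0.1503, 0.09]
tool_rot: [0.874, 0.485, 0.001, 0.002]
ft_force: [1.4, -0.6, 6.3]
grip_width: 0.0221
grip_force: 25.0
```

Emit:
servo_tool:
  rows: [1,0.0001,-0.004,0,1.5,1,0.0001,-0.004,0,1.5,1,0.0001,-0.004,0,1.5,1,0.0001,-0.004,0,1.5,1,0,0,0,0]

```text
time: 72.23
position: [0.5408, -0.141, 0.09]
tool_rot: [0.898, 0.439, 0.0, 0.001]
ft_force: [-0.2, -1.4, 6.7]
grip_width: 0.022
grip_force: 25.0
```

Emit:
servo_tool:
  rows: [1,0.0001,-0.004,0,1.5,1,0.0001,-0.004,0,1.5,1,0.0001,-0.004,0,1.5,1,0.0001,-0.004,0,1.5,1,0,0,0,0]

```text
time: 72.65
position: [0.5286, -0.1304, 0.09]
tool_rot: [0.92, 0.392, 0.0, 0.001]
ft_force: [-0.5, -2.1, 7.4]
grip_width: 0.0222
grip_force: 25.0
```

```bash
python3 -c "
from h import *
st(); look('scene',['jaw_face','handle_grip','pawl_tip']);look('side',['jaw_face'])"
```

```text
t 72.65 [ 0.5286 -0.1304  0.09  ] yaw 46.12 F [-0.5 -2.1  7.4] w 0.0222 gf 25.0
scene jaw_face []
scene handle_grip [([0.5259, -0.1255, 0.103], 0.76)]
scene pawl_tip [([0.5664, -0.0624, 0.1356], 0.47)]
side jaw_face [([0.6378, -0.0235, 0.0916], 0.72)]
```

```bash
cat >> h.py <<'E'
def slot2(img,pos,yaw,K,mount,A=(.636,-.0185),z=.118):
    M=R.from_euler('z',yaw,degrees=True).as_matrix()@np.diag([1,-1,-1.]); m=np.array(mount)
    Rw,t=M@m[:3,:3],np.array(pos)+M@m[:3,3]; g=img.astype(np.float32)
    g=g.mean(2); th=np.radians(np.arange(0,360,1.5))
    def prof(c,r):
        W=np.stack([c[0]+r*np.sin(th),c[1]+r*np.cos(th),0*th+z],1); q=(W-t)@Rw@np.array(K).T; uv=(q[:,:2]/q[:,2:]).astype(np.float32)
        return cv2.remap(g,uv[None,:,0],uv[None,:,1],cv2.INTER_LINEAR)[0]
    cs=[(A[0]+dx/1e3,A[1]+dy/1e3) for dx in np.arange(-8,8.1,.5) for dy in np.arange(-8,8.1,.5)]
    sc=[min(np.percentile(prof(c,.0165)-prof(c,.0215),20),99) for c in cs]; c=cs[int(np.argmax(sc))]
    pr=np.mean([prof(c,r) for r in (.0135,.015,.0165)],0)
    s=np.minimum(np.roll(pr,9),np.roll(pr,-9))-pr; o=np.argsort(-s)[:1]
    k=[i for i in np.argsort(-s)]; top=[k[0]]
    for i in k:
        if all(min(abs(i-j),240-abs(i-j))>12 for j in top): top.append(i)
        if len(top)==3: break
    print('centre',np.round(c,4),'ctr score',round(float(max(sc)),1),'slot cw-from-+y:',[(i*1.5,round(float(s[i]))) for i in top])
E
python3 - <<'E'
from h import *
p=robot.camera('wrist');K,m=p['intrinsics'],p['mount']
for n,pos,y in (('w1',(.5497,-.0663,.1722),61.98),('w2',(.591,-.0879,.1266),61.98),('w8f',(.5743,-.1592,.2698),66.5),('now',(.6112,-.1674,.277),81.04)):
    slot2(cv2.imread(f'pics/{n}.png'),pos,y,K,m)
E
```

```text
centre [ 0.6375 -0.02  ] ctr score 23.6 slot cw-from-+y: [(np.float64(256.5), 96), (np.float64(297.0), 8), (np.float64(66.0), 6)]
centre [ 0.636  -0.0195] ctr score 14.2 slot cw-from-+y: [(np.float64(256.5), 96), (np.float64(66.0), 7), (np.float64(91.5), 7)]
centre [ 0.636  -0.0185] ctr score 21.4 slot cw-from-+y: [(np.float64(97.5), 98), (np.float64(6.0), 6), (np.float64(232.5), 6)]
centre [ 0.6345 -0.018 ] ctr score 20.1 slot cw-from-+y: [(np.float64(97.5), 95), (np.float64(214.5), 6), (np.float64(25.5), 5)]
```

Emit:
servo_tool:
  rows: [0,0,0,0,0,0,0,0,0,0,0,0,0,0,0,0,0,0,-0.03,0,0,0,0,-0.04,0]

```text
time: 73.42
position: [0.5249, -0.1281, 0.1556]
tool_rot: [0.92, 0.391, -0.004, -0.004]
ft_force: [0.8, -0.2, 0.0]
grip_width: 0.0417
grip_force: 0.0
```

Emit:
servo_tool:
  rows: [0,0,0,-0.04,0,0,0,0,-0.04,0,0,0,0,-0.03,0,0,0,0,0,0,0,0,0,0,0]

```text
time: 73.83
position: [0.5288, -0.1296, 0.2703]
tool_rot: [0.92, 0.392, 0.001, 0.001]
ft_force: [0.7, -0.1, 0.2]
grip_width: 0.0438
grip_force: 0.0
```

```bash
cat >> h.py <<'E'
def slotnow():
    P=pose(); p=robot.camera('wrist'); st(); slot2(p['pixels'],P[0],P[2],p['intrinsics'],p['mount'])
    for q in ('pawl_tip','handle_grip','bar_0'): print(q,[(np.round(d['at'],4).tolist(),round(d['score'],2)) for d in robot.place_of(p,q)][:3])
E
python3 -c "
from h import *
slotnow()"
```

```text
t 73.88 [ 0.5276 -0.1291  0.2685] yaw 46.09 F [ 0.4  0.1 -0.4] w 0.0434 gf 0.0
centre [ 0.636  -0.0185] ctr score 22.9 slot cw-from-+y: [(np.float64(264.0), 85), (np.float64(153.0), 7), (np.float64(70.5), 7)]
pawl_tip [([0.5667, -0.0617, 0.1398], 0.83)]
handle_grip [([0.533, -0.1354, 0.1077], 0.76)]
bar_0 [([0.5963, 0.04, 0.0191], 0.9), ([0.5925, -0.0134, 0.0253], 0.88)]
```

The slot reads 264°, so the screw is at about 2.91 rad with 17° left to home. I'll grip again and finish slowly.

Emit:
servo_tool:
  rows: [0,0,0,0.04,0,0,0,0,0.04,0,0,0,0,0.04,0,0,0,0,0.035,0,0,0,0,0.021,0]

```text
time: 74.45
position: [0.5249, -0.1279, 0.0876]
tool_rot: [0.92, 0.391, -0.003, -0.004]
ft_force: [0.5, -0.3, -0.4]
grip_width: 0.0437
grip_force: 0.0
```

Emit:
servo_tool:
  rows: [1,0,0,0,0,1,0,0,0,0,1,0,0,0,0,1,0,0,0,0,1,0,0,0,0]

```text
time: 74.87
position: [0.5304, -0.1306, 0.0944]
tool_rot: [0.92, 0.391, 0.002, 0.002]
ft_force: [2.6, -2.6, -2.3]
grip_width: 0.0222
grip_force: 25.0
```

Emit:
servo_tool:
  rows: [1,0.0001,-0.004,0,1.5,1,0.0001,-0.004,0,1.5,1,0.0001,-0.004,0,1.5,1,0.0001,-0.004,0,1.5,1,0,0,0,0]

```text
time: 75.28
position: [0.5185, -0.1181, 0.0943]
tool_rot: [0.94, 0.342, 0.001, 0.001]
ft_force: [1.6, -1.9, 0.2]
grip_width: 0.0222
grip_force: 25.0
```

Emit:
servo_tool:
  rows: [1,0.0001,-0.004,0,1.5,1,0.0001,-0.004,0,1.5,1,0.0001,-0.004,0,1.5,1,0,0,0,0]

```text
time: 75.62
position: [0.5112, -0.1086, 0.0943]
tool_rot: [0.952, 0.306, 0.001, 0.001]
ft_force: [-0.1, -2.9, 4.2]
grip_width: 0.0223
grip_force: 25.0
```

Emit:
servo_tool:
  rows: [1,0.0001,-0.004,0,1.5,1,0.0001,-0.004,0,1.5,1,0,0,0,0]

```text
time: 75.87
position: [0.5067, -0.102, 0.0942]
tool_rot: [0.96, 0.281, 0.001, 0.001]
ft_force: [-0.3, -3.0, 5.3]
grip_width: 0.0225
grip_force: 25.0
```

Drive on in small steps to the lock.

Emit:
servo_tool:
  rows: [1,0.0001,-0.004,0,1.5,1,0.0001,-0.004,0,1.5,1,0,0,0,0]

```text
time: 76.12
position: [0.5027, -0.0953, 0.0942]
tool_rot: [0.967, 0.256, 0.001, 0.001]
ft_force: [-0.9, -3.6, 5.9]
grip_width: 0.0224
grip_force: 25.0
```

Emit:
servo_tool:
  rows: [1,0.0001,-0.004,0,1.5,1,0,0,0,0]

```text
time: 76.28
position: [0.5005, -0.0915, 0.0942]
tool_rot: [0.97, 0.243, 0.001, 0.001]
ft_force: [-0.1, -2.9, 7.0]
grip_width: 0.0221
grip_force: 25.0
```

Emit:
servo_tool:
  rows: [1,0.0001,-0.004,0,1.5,1,0,0,0,0]

```text
time: 76.45
position: [0.4984, -0.0874, 0.0942]
tool_rot: [0.973, 0.23, 0.0, 0.0]
ft_force: [-1.2, -1.0, 8.1]
grip_width: 0.0221
grip_force: 25.0
```

Emit:
servo_tool:
  rows: [0,0,0,0,0,0,0,0,0,0,0,0,0,0,0,0,0,0,-0.03,0,0,0,0,-0.04,0]

```text
time: 76.87
position: [0.4952, -0.086, 0.1603]
tool_rot: [0.973, 0.23, -0.004, -0.003]
ft_force: [1.0, -0.6, -0.1]
grip_width: 0.0415
grip_force: 0.0
```

Emit:
servo_tool:
  rows: [0,0,0,-0.04,0,0,0,0,-0.04,0,0,0,0,-0.03,0,0,0,0,0,0,0,0,0,0,0]

```text
time: 77.28
position: [0.4989, -0.0874, 0.2744]
tool_rot: [0.973, 0.23, 0.002, 0.001]
ft_force: [0.0, 0.8, 0.2]
grip_width: 0.0435
grip_force: 0.0
```

```bash
python3 -c "
from h import *
slotnow()"
```

```text
t 77.33 [ 0.4977 -0.087   0.2726] yaw 26.62 F [-0.   1.2 -0.3] w 0.0435 gf 0.0
centre [ 0.6355 -0.0195] ctr score 4.7 slot cw-from-+y: [(np.float64(283.5), 75), (np.float64(162.0), 6), (np.float64(217.5), 5)]
pawl_tip [([0.5581, -0.0412, 0.1365], 0.62)]
handle_grip [([0.4959, -0.0866, 0.1059], 0.96), ([0.5539, -0.0402, 0.1359], 0.42)]
bar_0 [([0.5962, 0.0385, 0.0165], 0.83), ([0.5937, -0.011, 0.0246], 0.69)]
```

Emit:
servo_tool:
  rows: [0,0,0,0.04,0,0,0,0,0.04,0,0,0,0,0.04,0,0,0,0,0.035,0,0,0,0,0.026,0]

```text
time: 77.9
position: [0.4954, -0.0863, 0.0875]
tool_rot: [0.973, 0.23, -0.003, -0.002]
ft_force: [-0.2, -0.1, 0.4]
grip_width: 0.0432
grip_force: 0.0
```

Emit:
servo_tool:
  rows: [1,0,0,0,0,1,0,0,0,0,1,0,0,0,0,1,0,0,0,0,1,0,0,0,0]

```text
time: 78.32
position: [0.4994, -0.0877, 0.0933]
tool_rot: [0.973, 0.23, 0.001, 0.001]
ft_force: [1.0, -0.0, -1.7]
grip_width: 0.022
grip_force: 25.0
```

Emit:
servo_tool:
  rows: [1,0.0001,-0.004,0,1.5,1,0,0,0,0]

```text
time: 78.48
position: [0.4974, -0.0837, 0.0932]
tool_rot: [0.976, 0.217, 0.001, 0.001]
ft_force: [-0.1, 1.0, 1.1]
grip_width: 0.0223
grip_force: 25.0
```

Emit:
servo_tool:
  rows: [1,0.0001,-0.004,0,1.5,1,0,0,0,0]

```text
time: 78.65
position: [0.4958, -0.0801, 0.0932]
tool_rot: [0.979, 0.204, 0.001, 0.001]
ft_force: [-0.8, 0.5, 3.9]
grip_width: 0.0225
grip_force: 25.0
```

```bash
python3 -c "
from h import *
st(); p,M,y,o=pose(); print(M.T@o['ft_force'],o['moment'])"
```

```text
t 78.65 [ 0.4958 -0.0801  0.0932] yaw 23.59 F [-0.8  0.5  3.9] w 0.0225 gf 25.0
[-0.52450926 -0.75608996 -3.91493217] [ 0.11295279 -0.06965753 -0.02685735]
```

Emit:
servo_tool:
  rows: [1,0.0001,-0.004,0,1.5,1,0.0001,-0.004,0,1.5,1,0,0,0,0]

```text
time: 78.9
position: [0.4927, -0.0727, 0.0931]
tool_rot: [0.984, 0.179, 0.001, 0.001]
ft_force: [-0.7, 1.4, 4.7]
grip_width: 0.0222
grip_force: 25.0
```

Emit:
servo_tool:
  rows: [1,0.0001,-0.003,0,1,1,0,0,0,0]

```text
time: 79.07
position: [0.4918, -0.0701, 0.0931]
tool_rot: [0.985, 0.17, 0.001, 0.001]
ft_force: [-0.6, -0.0, 5.5]
grip_width: 0.0221
grip_force: 25.0
```

Emit:
servo_tool:
  rows: [0,0,0,0,0,0,0,0,0,0,0,0,0,0,0,0,0,0,-0.03,0,0,0,0,-0.04,0]

```text
time: 79.48
position: [0.4883, -0.069, 0.1596]
tool_rot: [0.985, 0.17, -0.004, -0.002]
ft_force: [1.7, -0.2, 0.6]
grip_width: 0.0417
grip_force: 0.0
```

Emit:
servo_tool:
  rows: [0,0,0,-0.04,0,0,0,0,-0.04,0,0,0,0,-0.03,0,0,0,0,0,0,0,0,0,0,0]

```text
time: 79.9
position: [0.492, -0.0702, 0.2736]
tool_rot: [0.985, 0.17, 0.002, 0.001]
ft_force: [-0.0, 0.7, -0.0]
grip_width: 0.0435
grip_force: 0.0
```

```bash
python3 -c "
from h import *
slotnow(); slotnow(); look('scene',['bar_0','oil_can','tape_roll','try_square','pawl_tip']); look('side',['bar_0','oil_can','tape_roll'])"
```

```text
t 79.95 [ 0.4906 -0.0697  0.2718] yaw 19.6 F [ 0.2  1.2 -0.5] w 0.0434 gf 0.0
centre [ 0.6355 -0.019 ] ctr score 17.3 slot cw-from-+y: [(np.float64(282.0), 77), (np.float64(162.0), 6), (np.float64(216.0), 5)]
pawl_tip [([0.5532, -0.0262, 0.1361], 0.75)]
handle_grip [([0.4887, -0.07, 0.1068], 0.76), ([0.6375, -0.0221, 0.0938], 0.68), ([0.6816, 0.0331, 0.0108], 0.36)]
bar_0 [([0.598, 0.0391, 0.0182], 0.81), ([0.5927, -0.0142, 0.0262], 0.6)]
t 80.15 [ 0.4899 -0.0694  0.2699] yaw 19.59 F [0.2 0.2 0.4] w 0.0438 gf 0.0
centre [ 0.6375 -0.0195] ctr score 19.3 slot cw-from-+y: [(np.float64(280.5), 85), (np.float64(217.5), 7), (np.float64(163.5), 6)]
pawl_tip [([0.554, -0.0248, 0.139], 0.76)]
handle_grip [([0.6662, -0.0769, 0.0104], 0.73), ([0.4914, -0.0715, 0.107], 0.58)]
bar_0 [([0.595, 0.0363, 0.0169], 0.78)]
scene bar_0 [([0.5992, 0.0408, 0.024], 0.7), ([0.5889, -0.0142, 0.0254], 0.66)]
scene oil_can [([0.6753, 0.2425, -0.0027], 0.96), ([0.5991, 0.0399, 0.0252], 0.27)]
scene tape_roll [([0.6634, -0.3072, -0.0021], 0.77), ([0.6386, -0.0212, 0.0905], 0.27)]
scene try_square [([0.4728, 0.5148, 0.002], 0.75), ([0.6759, 0.0279, 0.0157], 0.61)]
scene pawl_tip [([0.5532, -0.0292, 0.1357], 0.62)]
side bar_0 [([0.5898, -0.0124, 0.0195], 0.81), ([0.5965, 0.0441, 0.0191], 0.75)]
side oil_can [([0.6693, 0.2447, 0.0003], 0.52)]
side tape_roll [([0.6616, -0.3004, 0.0009], 0.76), ([0.5802, -0.0113, -0.0015], 0.64)]
```

With 7° more drive the slot stayed at ~281°, which is 183.5° or 3.2 rad from fully up, so the jaw is fully home. The bars and the other objects are in place, so I'll hand in.

```bash
python3 -c "
from rig import robot
print(robot.hand_in())"
```

```text
the job is handed in; nothing more can be done
None
```

I handed in the job: the jaw was wound fully up, both bars (only two were there) were slid to the stop in the left and middle lanes, and the jaw was ratcheted fully home at about 3.2 rad. The stops were judged from the screw's turn in the camera images, as the handle never locked, and the oil can, tape roll and try square were left where they stood.

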